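# Set a ceramic block off with a gauge blade and hold it in a ratchet clamp

### The job

Take the gauge out of its stand and slide its flat blade down into the gap between the white block and the clamp's fixed jaw, until its shoulder sits on the jaw, and let go of it. Then pump the clamp's trigger until the spring pad has pushed the block up against the blade and is itself pressed in about half of its 16 mm travel (never right in, which would crush the block; move the jaw with the trigger only), and finish while still holding the trigger squeezed so that this pressure stays on. Leave the dish, chuck and knife nearby where they are.

Things in the scene. Friction and masses are not known exactly. Their poses are not given: they have to be found in the camera images.
- clamp: One-hand ratchet bar clamp, upright and screwed to the bench. Grey base plate 260 x 60 x 12 mm; origin at the centre of its underside; x along the bar, the way the moving jaw closes; z up. In order along +x: fixed handle, trigger, moving jaw with spring pad, white block, gap, fixed jaw. Housing cheeks below the trigger at x -118 to -48 mm are 82 mm high.
- jaw_edge (a point): Middle of the top edge, on the gap side, of the steel fixed jaw (clamp frame 100, 0, 52 mm); axes as the clamp's. The jaw is 22 mm thick (to +x) and 44 mm wide. The gap lies on the -x side: 8 to 9.5 mm wide at the start, 40 mm deep.
- block: Loose white ceramic block 40 (x) x 36 x 40 mm, 0.12 kg, on the clamp's bed (12 mm above the bench), its top level with the fixed jaw's; origin in the centre of its underside; slides along the bed between low guides.
- gauge: Gauge, 0.07 kg: flat steel blade 4 (x) x 24 (y) mm, 28 mm long, below an aluminium grip 18 (x) x 24 (y) x 34 mm whose underside is the shoulder. Origin in the centre of the blade's lower end, z up; shoulder at z = 28, top at 62 mm. At the start it stands upright in its stand; it works either way round.
- gauge_shoulder (a point): Point of the gauge in the middle of the shoulder plane (28 mm above the blade's end).
- gauge_stand: Fixed aluminium stand 50 x 50 x 36 mm with a 6.5 x 27 mm slot, holding the gauge with its shoulder on the stand's top (36 mm above the bench); origin in the centre of its underside, axes as the gauge's.
- trigger_tip (a point): Middle of the paddle's upper end. Each full squeeze moves the jaw about 12 mm (3 ratchet teeth of 4 mm; the first squeeze 8 to 16), after up to 4 mm of play; on release the jaw stays. With the pad pressed half in, the squeeze takes about 13 N at the paddle.
- pad (a joint): How far the spring pad is pressed into the jaw head: 0 free to 0.016 m right in; spring 0.7 N per mm. About 0.008 to 0.010 is right, 0.0145 crushes the block.
- pad_disc: Round dark rubber pad, 28 mm diameter, 8 mm thick, on a 10 mm steel stem of which 16 mm show when the pad is free.
- pad_face (a point): Centre of the pad's face, 32 mm above the bench; the pad's free face is 16 to 32 mm (along x) from the block at the start.
- petri_dish: Bystander: glass petri dish, 66 mm across, on the bench.
- spare_chuck: Bystander: round metal chuck, 60 mm across.
- box_cutter: Bystander: snap-blade knife, 153 mm long.
- trigger: Trigger lever; origin on its cross pin at clamp frame (-72, 0, 74) mm. Black paddle 8 mm thick, 22 mm wide. Released it leans 0.25 rad to the jaws (front face near its top at clamp x -55 mm, 125 mm above the bench); squeezed fully towards the handle (0.5 rad) it leans 0.25 rad back, front face at x -77. A spring (3 to 4 N) returns it.
- jaw: Sliding bar with dark steel moving-jaw head, 18 x 40 x 36 mm, top 50 mm above the bench. Its origin is the clamp's when fully open; it starts 0 to 14 mm on from there along clamp x and can go 56 mm. 3 N of friction hold it when the trigger is released; more load pushes it back, so clamp pressure stays on only while the trigger is held.
- handle_top (a point): Middle of the top of the black fixed handle, an upright bar at clamp x -104 to -92 mm (12 mm thick), 22 mm wide, top 128 mm above the bench. Axes as the clamp's. Handle and trigger together measure about 50 mm with the trigger released and 27 mm squeezed; both go between the fingers from above.
Mind the look-alikes: they are no part of the job. What is shaped like the gauge but pink is not meant. Leave any pink look-alike of the block alone.

How it is judged:
By the outcome, as a careful person would: the job done as asked, in the order asked, and still so for the second after the job is handed in, while the arm keeps its last pose, push and grip.
It also fails if it takes over 72 s, if anything falls off the work surface, if the arm or the gripper's body presses on something with over 40 N, if the wrist force passes 120 N, or if a joint passes its speed limit or range.

### The arm

A 7-joint arm with a two-finger parallel gripper is mounted at the origin on a cart in front of the work surface, level with it; the furniture and walls round the work are solid. World frame = base frame: x ahead of the robot, y to its left, z up, the work surface at z = 0. Lengths are in m, angles in rad, forces in N, time in s.
With the tool pointing down it reaches from about 0.35 to 0.9 m from the base axis. Payload 8.1 kg.
Tool frame: the origin (TCP) lies on the centre line of the jaws, within the pads' length; the fingertips stand 11 mm ahead of it and the grasp point (between the pads) lies 8 mm behind it (ctrl.finger_overhang is the z of the fingertips in the tool frame, in m); z points along the fingers, y is the direction in which the jaws open and shut (so a half turn about z gives the same grasp; the last joint's range is limited). The gripper opens to 85 mm and grips with 20 to 120 N. Pads are 22 mm wide; open, the fingers measure 114 mm over their backs; the gripper's body (76 mm by 85 mm) begins 54 mm behind the grasp point. The pads swing forward as they close: fully open they stand 13 mm farther back than shut.
Start: joints at [-1.265, 0.434, 0.025, 1.573, -0.012, 1.134, -0.075], TCP at [0.248, 0.574, 0.242] pointing down, gripper open.
Joint ranges: [-2.62, 2.62], [-0.44, 2.09], [-1.27, 1.32], [0.08, 2.57], [-1.32, 4.46], [0.12, 2], [-2.74, 2.74]. Speed limits (rad/s): [2.22, 2.22, 3.01, 3.01, 3.14, 3.14, 3.14].

### API

Orientations are given as [roll, pitch, yaw] about the fixed x, y, z axes, in that order (R = Rz(yaw) Ry(pitch) Rx(roll)).
In Python, from plant import ctrl, eyes, job gives the robot as it stands.
- The arm moves only by the tool move_arm, never from a script. Its argument "motion" is a list of rows, each an object with "grip": the finger opening in mm, from 0 to 85.4; "travel": the shift along the tool's x, y, z scaled (see below), a list of three; "rotation": the turn, a rotation vector about the tool's x, y, z scaled (see below), a list of three. A call has exactly 8 rows; each row shifts and turns the commanded pose from where the row before left it, along the tool's axes as they then stand; what a row does not reach is not made up. The controller multiplies each number of a shift by 20 mm and each number of a turn by 5 degrees. A row lasts 1/12 s, in which the tool goes at most 41.7 mm and 7.16 degrees, less where a joint would pass 70% of its speed; a pose out of reach is approached as far as the arm can. A call with a number of a shift or a turn outside -1 to 1 is refused whole. A call with a gripper value outside its range is refused whole. The fingers move at their own pace and stop on an object; "force" is the grip in N (left out, the last holds). Time passes only in rows, so rows that do not move let the fingers close, or fill a call up. It gives the time, the measured TCP pose, the force and the opening at its end, in the units of the state.
- ctrl.get_state(): the state, without advancing time (a new reading comes with each control period).
- eyes.read_camera(name): name is "scene" or "top" or "wrist"; returns the picture (384x512x3 uint8, blue, green, red); there is no depth.
- eyes.get_calibration(name): a dict with "camera_matrix" (3x3 intrinsics, pixels), "k1" (the pictures are not rectified: a ray, as slopes to the right and down, at radius r is drawn at 1 + k1 r^2 times it, then the intrinsics apply), "pose" (4x4, takes a point from camera to world coordinates). Camera axes: x right, y down, z forward; pixel columns grow to the right and rows downward; lengths in m; the calibration is good to about 2 mm. A picture is of the moment at which its call begins: read the wrist's pose just before it. get_calibration takes no time and is no camera call; for the wrist camera it gives the pose at the moment of the call.
- job.close_job(): hands the job in, once; it reports no verdict.
Trained networks look in the newest picture that a camera, given by its name, has taken for a name from the list of things; names that differ only in an ending like _2 or _b are one class to them, and where a whole thing is asked for, a point or a joint stands for the part that bears it (a point fixed in the world has none). Each returns a list of dicts, best first, with "conf" (0 to 1); they miss things now and then, are a little off and sometimes report something else, mostly with a low value. They report only what shows in the picture. A call takes as long as a camera call. They do not tell look-alikes from the thing itself.
- eyes.boxes_of(name, camera): "position" ([x, y, z] in m, in the coordinates of the camera as it stood for that picture, good to about 4 mm: the middle of the surface that is visible of it).
The state is a dict: "time": time; "qpos": joint angles; "qd": joint speeds; "tau": joint torques, N m; "tcp_pos": TCP position; "orientation": TCP orientation; "wrist_force": force on the tool from outside, world axes, zero at the start; "moment": the same for the moment, N m; "gripper_width": finger opening in m.
Only numpy, scipy, OpenCV 4.12 (cv2) and the standard library are available. Lean on these libraries where they do the work, as an engineer would, in place of code of your own. Each camera call takes 0.05 s, during which the arm holds its last target. There are 200 camera calls.

## Working session

There is one attempt and no reset: what is moved stays moved. The work goes in short steps, Python scripts to look and compute and a tool call to move; the robot and the scene stay as the last step left them, time stands still between calls to the robot, and variables do not carry over. Pictures are saved under pics/ and viewed, on a budget of 10 in all, crops included, one or two more only if the job needs it, and the job is handed in when it is done.

Besides the shell and the picture viewer there is one more tool, called after "Request:" as name([rows], argument=value, ...), one row to a line, values as JSON. move_arm: Moves the arm, as the interface text tells. Shifts and turns lie within -1 to 1; 1 stands for 20 mm of shift or 5 degrees of turn. Its arguments: {"type":"object","properties":{"motion":{"type":"array"},"force":{"type":"number"}},"required":["motion"]}

```bash
ls; mkdir -p pics
cat > h.py <<'E'
import numpy as np, cv2
from plant import ctrl, eyes, job
def snap(cam):
    c=eyes.get_calibration(cam); im=eyes.read_camera(cam); return im,c
def pix(c,P):
    P=np.atleast_2d(P); T=np.linalg.inv(np.array(c["pose"])); q=P@T[:3,:3].T+T[:3,3]
    s=q[:,:2]/q[:,2:]; s=s*(1+c["k1"]*(s**2).sum(1,keepdims=True)); K=np.array(c["camera_matrix"])
    return s@K[:2,:2].T+K[:2,2]
def ray(c,uv,z):
    K=np.array(c["camera_matrix"]); d=(np.array(uv,float)-K[:2,2])/[K[0,0],K[1,1]]; s=d.copy()
    for _ in range(20): s=d/(1+c["k1"]*(s@s))
    T=np.array(c["pose"]); v=T[:3,:3]@np.r_[s,1]; return T[:3,3]+v*(z-T[2,3])/v[2]
def find(name,cam,c):
    T=np.array(c["pose"])
    return [(round(b["conf"],2),(T[:3,:3]@np.array(b["position"])+T[:3,3]).round(4)) for b in eyes.boxes_of(name,cam)]
E
python3 - <<'E'
from h import *
print(ctrl.get_state()); print(ctrl.finger_overhang)
ims=[]
for cam in ("scene","top"):
    im,c=snap(cam); cv2.imwrite(f"pics/{cam}0.png",im)
    print(cam,np.array(c["pose"]).round(3).tolist(),np.array(c["camera_matrix"]).round(1).tolist())
    for n in ["clamp","block","gauge","gauge_stand","trigger_tip","handle_top","pad_disc","jaw_edge","petri_dish","spare_chuck","box_cutter"]:
        for r in find(n,cam,c)[:4]: print(n,r[0],r[1],pix(c,r[1]).round(0))
E
```

```text
pics
{'time': 0.0, 'qpos': array([-1.26461193,  0.43522654,  0.02498015,  1.57411817, -0.01157953,
        1.13400342, -0.07510379]), 'qd': array([ 1.70728644e-04,  8.04841724e-04,  1.46469100e-03,  6.37204479e-04,
       -1.18151832e-03,  1.21642637e-03, -8.43339875e-05]), 'tau': array([-5.70994180e-04, -6.70458698e+01,  1.02417190e+00, -3.16224217e+01,
        1.53755065e-02,  1.20129611e-02, -3.24440933e-06]), 'tcp_pos': array([0.24829636, 0.57301665, 0.24151569]), 'orientation': array([-3.13999050e+00,  1.67398440e-04,  2.73273673e+00]), 'wrist_force': array([-0.86445341,  0.19376764, -0.74572825]), 'moment': array([-0.03582221, -0.01811727, -0.07677522]), 'gripper_width': 0.08534656867626747}
0.011
scene [[0.842, -0.323, 0.432, 0.199], [-0.539, -0.502, 0.676, -0.555], [-0.001, -0.802, -0.597, 0.62], [0.0, 0.0, 0.0, 1.0]] [[362.7, 0.0, 262.9], [0.0, 362.7, 196.8], [0.0, 0.0, 1.0]]
clamp 0.77 [0.5632 0.034  0.0343] [[259. 219.]]
block 0.7 [ 0.6737 -0.0692  0.0331] [[320. 227.]]
block 0.53 [ 0.5596 -0.0383  0.0526] [[274. 231.]]
gauge 0.78 [ 0.4896 -0.2571  0.0632] [[310. 309.]]
ga
[... 663 characters left out ...]
ock 0.71 [ 0.6773 -0.0611  0.0441] [[283. 155.]]
block 0.55 [ 0.5719 -0.0365  0.0534] [[273. 192.]]
gauge 0.53 [ 0.4276 -0.2954  0.0612] [[373. 250.]]
gauge 0.42 [ 0.4999 -0.2496  0.0713] [[356. 221.]]
gauge_stand 0.72 [ 0.5014 -0.2431  0.0396] [[351. 222.]]
trigger_tip 0.56 [0.5804 0.0974 0.1157] [[221. 183.]]
handle_top 0.87 [0.5734 0.0449 0.0145] [[243. 193.]]
pad_disc 0.2 [ 0.5726 -0.0359  0.0516] [[273. 192.]]
jaw_edge 0.71 [0.5711 0.0476 0.0173] [[242. 194.]]
jaw_edge 0.36 [ 0.5037 -0.2476  0.0704] [[355. 219.]]
petri_dish 0.77 [ 5.381e-01  3.179e-01 -1.000e-04] [[143. 204.]]
spare_chuck 0.63 [ 0.6335 -0.2713  0.0173] [[359. 175.]]
box_cutter 0.6 [ 0.4319 -0.0198  0.0103] [[265. 246.]]
```

Run:
```python
import cv2,numpy as np
a=cv2.imread("pics/scene0.png")[120:360,150:420]; b=cv2.imread("pics/top0.png")[110:290,180:420]
a=cv2.resize(a,None,fx=2.2,fy=2.2,interpolation=cv2.INTER_CUBIC);cv2.imwrite("pics/a.png",a)
b=cv2.resize(b,None,fx=3.3,fy=3.3,interpolation=cv2.INTER_CUBIC);cv2.imwrite("pics/b.png",b)
```

```text
(no output)
```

View pics/a.png

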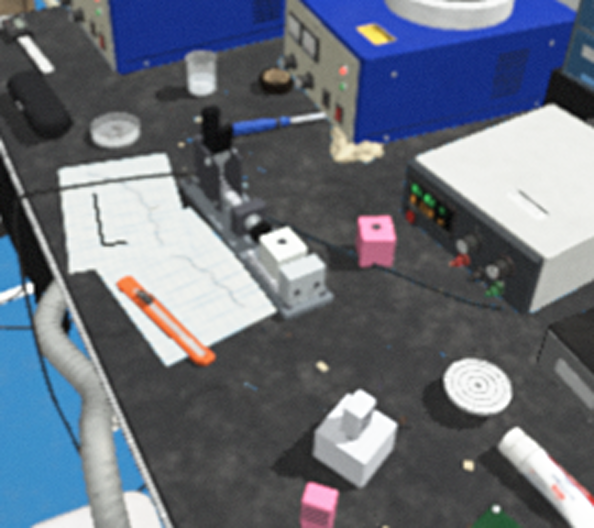

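View pics/b.png

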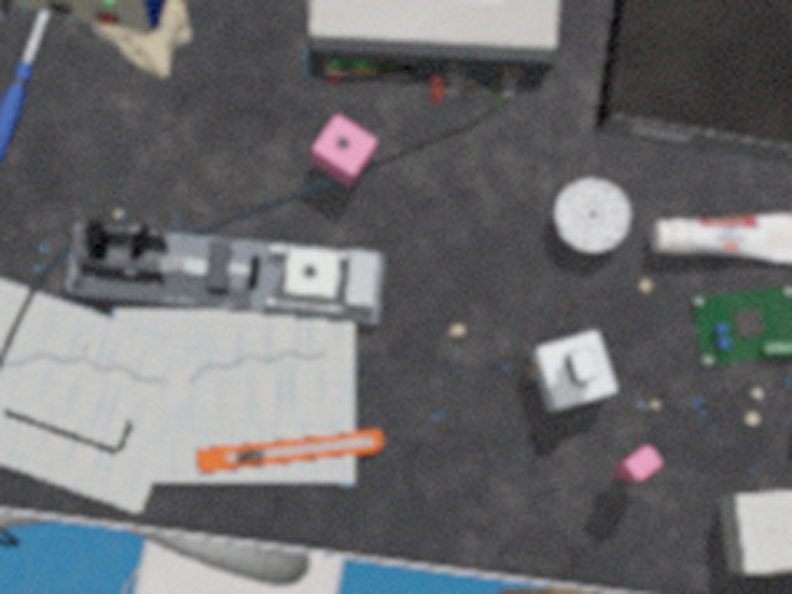

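The gauge is the white/aluminium one in the stand at crop (583,365); the pink look-alike at crop (640,463) stands free. The white block in the clamp is at crop (312,272), and the pink block at (343,150) is not meant. The clamp's x axis runs to the right, which is world -y.

Run:
```python
from h import *
c=eyes.get_calibration("top")
def P(x,y,z): return ray(c,(180+(x+.5)/3.3-.5,110+(y+.5)/3.3-.5),z)
pl=np.array([P(x,y,.012) for x,y in [(72,225),(385,253),(380,325),(68,300)]])
print(pl.round(4),pl.mean(0)); d=(pl[1]-pl[0]+pl[2]-pl[3]); print("clamp yaw",np.arctan2(d[1],d[0]),np.linalg.norm(d)/2,np.linalg.norm(pl[1]-pl[2]))
st=np.array([P(x,y,.036) for x,y in [(535,348),(602,330),(618,388),(552,410)]])
print(st.round(4),st.mean(0)); d=st[1]-st[0]+st[2]-st[3]; print(np.arctan2(d[1],d[0]),np.linalg.norm(d)/2)
print("gauge top",P(587,362,.070))
```

```text
[[ 0.6143  0.1605  0.012 ]
 [ 0.5978 -0.1001  0.012 ]
 [ 0.5373 -0.0968  0.012 ]
 [ 0.551   0.1607  0.012 ]] [0.57508991 0.03109004 0.012     ]
clamp yaw -1.628993636727603 0.2594823274430843 0.06058049298504492
[[ 0.5185 -0.2198  0.036 ]
 [ 0.5346 -0.2738  0.036 ]
 [ 0.488  -0.286   0.036 ]
 [ 0.4689 -0.2331  0.036 ]] [ 0.50250601 -0.25318985  0.036     ]
-1.2518907781798037 0.056252672338871726
gauge top [ 0.50386239 -0.25427611  0.07      ]
```

```bash
cat >> h.py <<'E'
from scipy.spatial.transform import Rotation as R
def plan(p,yaw,n=8,p0=None,yaw0=None):
    """rows from present to target (tool down); prints rounded units"""
    s=ctrl.get_state(); 
    p0=s["tcp_pos"] if p0 is None else np.array(p0); yaw0=s["orientation"][2] if yaw0 is None else yaw0
    dy=(yaw-yaw0+np.pi)%(2*np.pi)-np.pi; st=(np.array(p)-p0)/n; out=[]
    for i in range(n):
        y=yaw0+dy*i/n; x=np.array([np.cos(y),np.sin(y),0]); yy=np.array([np.sin(y),-np.cos(y),0])
        out.append(((np.array([st@x,st@yy,-st[2]])/.02).round(3)).tolist())
    print("travel",out); print("rotz",round(-np.degrees(dy)/n/5,3), "dist",np.linalg.norm(st)*n, "tilt", s["orientation"][:2])
E
python3 - <<'E'
from h import *
s=ctrl.get_state(); c=eyes.get_calibration("wrist")
T=np.eye(4);T[:3,:3]=R.from_euler("xyz",s["orientation"]).as_matrix();T[:3,3]=s["tcp_pos"]
print((np.linalg.inv(T)@np.array(c["pose"])).round(3)); print(np.array(c["camera_matrix"]).round(1))
print("A to clamp view"); 
for n in (24,32): plan([0.52,-0.06,0.26],1.57,n)
E
```

```text
[[-0.    -0.955 -0.295  0.076]
 [ 1.    -0.     0.     0.001]
 [-0.    -0.295  0.955 -0.133]
 [ 0.     0.     0.     1.   ]]
[[272.2   0.  254.2]
 [  0.  272.2 191. ]
 [  0.    0.    1. ]]
A to clamp view
travel [[-1.044, -0.986, -0.037], [-1.09, -0.934, -0.037], [-1.134, -0.88, -0.037], [-1.176, -0.824, -0.037], [-1.214, -0.767, -0.037], [-1.25, -0.707, -0.037], [-1.283, -0.646, -0.037], [-1.312, -0.583, -0.037], [-1.339, -0.518, -0.037], [-1.363, -0.453, -0.037], [-1.383, -0.386, -0.037], [-1.4, -0.319, -0.037], [-1.414, -0.251, -0.037], [-1.424, -0.182, -0.037], [-1.431, -0.113, -0.037], [-1.435, -0.043, -0.037], [-1.436, 0.026, -0.037], [-1.433, 0.096, -0.037], [-1.426, 0.165, -0.037], [-1.417, 0.234, -0.037], [-1.404, 0.302, -0.037], [-1.387, 0.37, -0.037], [-1.368, 0.436, -0.037], [-1.345, 0.502, -0.037]]
rotz 0.555 dist 0.6894540676708738 tilt [-3.14157129e+00  2.33892058e-05]
travel [[-0.783, -0.74, -0.028], [-0.809, -0.711, -0.028], [-0.834, -0.681, -0.028], [-0.859, -0.65, -0.028], [-0.882, -0.618, -0.028], [-0.904, -0.586, -0.028], [-0.924, -0.553, -0.028], [-0.944, -0.519, -0.028], [-0.962, -0.484, -0.028], [-0.979, -0.449, -0.028], [-0.995, -0.413, -0.028], [-1.009, -0.377, -0.028], [-1.022, -0.34, -0.028], [-1.034, -0.302, -0.028], [-1.044, -0.265, -0.028], [-1.053, -0.227, -0.028], [-1.06, -0.188, -0.028], [-1.066, -0.149, -0.028], [-1.071, -0.111, -0.028], [-1.075, -0.072, -0.028], [-1.076, -0.033, -0.028], [-1.077, 0.007, -0.028], [-1.076, 0.046, -0.028], [-1.074, 0.085, -0.028], [-1.07, 0.124, -0.028], [-1.065, 0.162, -0.028], [-1.058, 0.201, -0.028], [-1.05, 0.239, -0.028], [-1.041, 0.277, -0.028], [-1.03, 0.315, -0.028], [-1.018, 0.352, -0.028], [-1.004, 0.389, -0.028]]
rotz 0.416 dist 0.6894540676708738 tilt [-3.14157129e+00  2.33892058e-05]
```

Request:
move_arm([
  {"grip":85,"travel":[-0.8,-0.74,0],"rotation":[0,0,0.42]},
  {"grip":85,"travel":[-0.83,-0.7,0],"rotation":[0,0,0.42]},
  {"grip":85,"travel":[-0.86,-0.68,0],"rotation":[0,0,0.42]},
  {"grip":85,"travel":[-0.88,-0.65,0],"rotation":[0,0,0.42]},
  {"grip":85,"travel":[-0.9,-0.62,0],"rotation":[0,0,0.42]},
  {"grip":85,"travel":[-0.93,-0.59,0],"rotation":[0,0,0.42]},
  {"grip":85,"travel":[-0.95,-0.55,0],"rotation":[0,0,0.42]},
  {"grip":85,"travel":[-0.97,-0.52,0],"rotation":[0,0,0.42]},
])

```text
time: 1.87
tcp_pos: [0.3196, 0.4123, 0.2424]
orientation: [3.141, -0.0, 2.438]
wrist_force: [0.2, -0.5, 0.1]
gripper_width: 0.0851
```

Request:
move_arm([
  {"grip":85,"travel":[-0.98,-0.48,0],"rotation":[0,0,0.42]},
  {"grip":85,"travel":[-1,-0.45,0],"rotation":[0,0,0.42]},
  {"grip":85,"travel":[-1,-0.41,0],"rotation":[0,0,0.42]},
  {"grip":85,"travel":[-1,-0.38,0],"rotation":[0,0,0.42]},
  {"grip":85,"travel":[-1,-0.34,0],"rotation":[0,0,0.42]},
  {"grip":85,"travel":[-1,-0.3,0],"rotation":[0,0,0.42]},
  {"grip":85,"travel":[-1,-0.26,0],"rotation":[0,0,0.42]},
  {"grip":85,"travel":[-1,-0.23,0],"rotation":[0,0,0.42]},
])

```text
time: 2.53
tcp_pos: [0.3861, 0.2548, 0.2424]
orientation: [3.141, -0.0, 2.143]
wrist_force: [0.0, -0.4, -0.5]
gripper_width: 0.0851
```

Request:
move_arm([
  {"grip":85,"travel":[-1,-0.19,0],"rotation":[0,0,0.42]},
  {"grip":85,"travel":[-1,-0.15,0],"rotation":[0,0,0.42]},
  {"grip":85,"travel":[-1,-0.11,0],"rotation":[0,0,0.42]},
  {"grip":85,"travel":[-1,-0.07,0],"rotation":[0,0,0.42]},
  {"grip":85,"travel":[-1,-0.03,0],"rotation":[0,0,0.42]},
  {"grip":85,"travel":[-1,0,0],"rotation":[0,0,0.42]},
  {"grip":85,"travel":[-1,0.05,0],"rotation":[0,0,0.42]},
  {"grip":85,"travel":[-1,0.09,0],"rotation":[0,0,0.42]},
])

```text
time: 3.2
tcp_pos: [0.4479, 0.1064, 0.2424]
orientation: [3.141, -0.0, 1.849]
wrist_force: [-0.2, 0.5, 0.1]
gripper_width: 0.0854
```

Request:
move_arm([
  {"grip":85,"travel":[-1,0.1,0],"rotation":[0,0,0.42]},
  {"grip":85,"travel":[-1,0.15,0],"rotation":[0,0,0.42]},
  {"grip":85,"travel":[-1,0.2,0],"rotation":[0,0,0.42]},
  {"grip":85,"travel":[-1,0.25,0],"rotation":[0,0,0.42]},
  {"grip":85,"travel":[-1,0.3,0],"rotation":[0,0,0.42]},
  {"grip":85,"travel":[-1,0.3,0],"rotation":[0,0,0.42]},
  {"grip":85,"travel":[-1,0.35,0],"rotation":[0,0,0.42]},
  {"grip":85,"travel":[-1,0.4,0],"rotation":[0,0,0.42]},
])

```text
time: 3.87
tcp_pos: [0.5126, -0.0462, 0.2423]
orientation: [3.142, -0.0, 1.556]
wrist_force: [-0.9, 1.1, -0.6]
gripper_width: 0.085
```

Run:
```python
from h import *
im,c=snap("wrist"); cv2.imwrite("pics/w1.png",im); np.save("w1.npy",c,allow_pickle=True)
for n in ["gauge","gauge_stand","block","trigger_tip","handle_top","pad_disc"]:
    for r in find(n,"wrist",c)[:3]: print(n,r[0],r[1],pix(c,r[1]).round(0))
cv2.imwrite("pics/w1b.png",cv2.resize(im,(800,600),interpolation=cv2.INTER_CUBIC))
```

```text
gauge 0.9 [ 0.4997 -0.243   0.0657] [[247. 314.]]
gauge 0.49 [ 0.4235 -0.286   0.0326] [[199. 321.]]
gauge_stand 0.91 [ 0.5005 -0.2349  0.037 ] [[248. 295.]]
block 0.89 [ 0.5665 -0.0341  0.0476] [[298. 161.]]
block 0.71 [ 0.6721 -0.0607  0.0422] [[381. 180.]]
block 0.35 [0.5811 0.0946 0.1267] [[337.  22.]]
trigger_tip 0.75 [0.5789 0.0925 0.1276] [[335.  24.]]
handle_top 0.72 [ 0.6279 -0.2672  0.0202] [[330. 304.]]
handle_top 0.7 [0.5693 0.0566 0.0274] [[301.  83.]]
pad_disc 0.55 [0.5703 0.0105 0.0436] [[302. 123.]]
```

View pics/w1b.png

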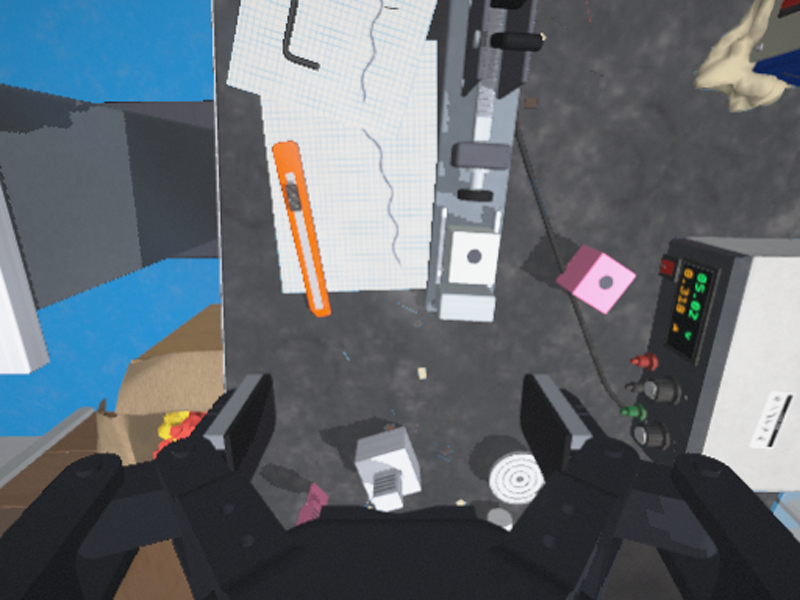

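Run:
```python
from h import *
plan([0.503,-0.252,0.19],1.89,16)
im=cv2.imread("pics/w1.png")[255:335,210:290]; cv2.imwrite("pics/w1c.png",cv2.resize(im,(600,600),interpolation=cv2.INTER_CUBIC))
```

```text
travel [[-0.652, -0.022, 0.163], [-0.651, -0.036, 0.163], [-0.65, -0.049, 0.163], [-0.649, -0.062, 0.163], [-0.648, -0.076, 0.163], [-0.646, -0.089, 0.163], [-0.644, -0.102, 0.163], [-0.642, -0.116, 0.163], [-0.639, -0.129, 0.163], [-0.637, -0.142, 0.163], [-0.634, -0.155, 0.163], [-0.63, -0.168, 0.163], [-0.627, -0.181, 0.163], [-0.623, -0.194, 0.163], [-0.619, -0.206, 0.163], [-0.614, -0.219, 0.163]]
rotz -0.236 dist 0.2151351307347258 tilt [-3.14121726e+00 -5.14770660e-04]
```

View pics/w1c.png

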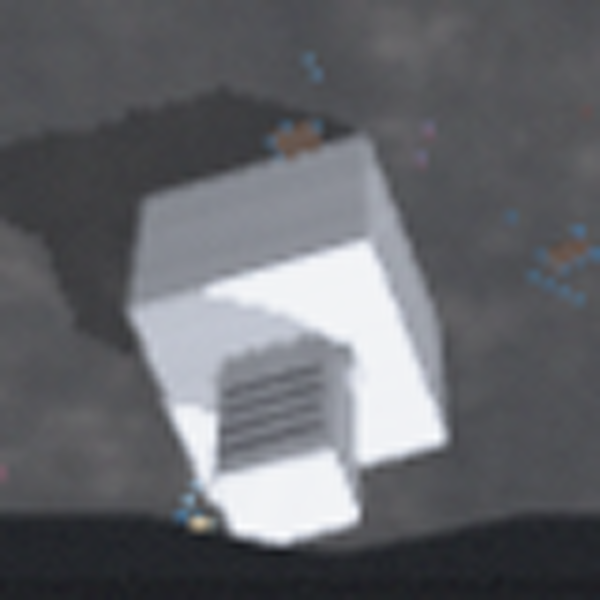

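Run:
```python
from h import *
c=np.load("w1.npy",allow_pickle=True).item()
def P(x,y,z): return ray(c,(210+(x+.5)/7.5-.5,255+(y+.5)/7.5-.5),z)
A,B,C=P(130,305,.036),P(370,240,.036),P(447,443,.036); g1,g2,g3=P(212,492,.070),P(333,448,.07),P(360,520,.07)
print(A,B,C,(A+C)/2); print(g1,g2,g3,(g1+g3)/2)
for a,b in [(A,B),(B,C),(g1,g2),(g2,g3)]: print(np.linalg.norm(a-b),np.arctan2(*(b-a)[1::-1]))
plan([0.502,-0.252,0.19],0.32,16)
```

```text
[ 0.46921349 -0.23562885  0.036     ] [ 0.51671514 -0.22118354  0.036     ] [ 0.53183071 -0.26968647  0.036     ] [ 0.5005221  -0.25265766  0.036     ]
[ 0.48691575 -0.24998771  0.07      ] [ 0.5092689  -0.24042865  0.07      ] [ 0.51400925 -0.25670848  0.07      ] [ 0.5004625 -0.2533481  0.07     ]
0.04964951076047959 0.2952152619882446
0.050803686744081936 -1.2686929257062673
0.02431129240475945 0.4041031912894212
0.016955943946220374 -1.2874513004288721
travel [[-0.652, -0.025, 0.163], [-0.652, 0.025, 0.163], [-0.648, 0.076, 0.163], [-0.64, 0.126, 0.163], [-0.629, 0.175, 0.163], [-0.613, 0.223, 0.163], [-0.594, 0.27, 0.163], [-0.571, 0.315, 0.163], [-0.545, 0.358, 0.163], [-0.516, 0.399, 0.163], [-0.483, 0.438, 0.163], [-0.448, 0.474, 0.163], [-0.41, 0.508, 0.163], [-0.369, 0.538, 0.163], [-0.326, 0.565, 0.163], [-0.282, 0.588, 0.163]]
rotz 0.889 dist 0.2151801637812672 tilt [-3.14121726e+00 -5.14770660e-04]
```

Request:
move_arm([
  {"grip":85,"travel":[-0.65,-0.02,0.16],"rotation":[0,0,0.9]},
  {"grip":85,"travel":[-0.65,0.03,0.16],"rotation":[0,0,0.9]},
  {"grip":85,"travel":[-0.65,0.08,0.16],"rotation":[0,0,0.9]},
  {"grip":85,"travel":[-0.64,0.13,0.16],"rotation":[0,0,0.9]},
  {"grip":85,"travel":[-0.63,0.18,0.16],"rotation":[0,0,0.9]},
  {"grip":85,"travel":[-0.61,0.22,0.16],"rotation":[0,0,0.9]},
  {"grip":85,"travel":[-0.6,0.27,0.16],"rotation":[0,0,0.9]},
  {"grip":85,"travel":[-0.57,0.32,0.16],"rotation":[0,0,0.9]},
])

```text
time: 4.88
tcp_pos: [0.5074, -0.1481, 0.2166]
orientation: [-3.141, -0.001, 0.93]
wrist_force: [-0.1, -0.7, 0.5]
gripper_width: 0.085
```

Request:
move_arm([
  {"grip":60,"travel":[-0.55,0.36,0.16],"rotation":[0,0,0.9]},
  {"grip":60,"travel":[-0.52,0.4,0.16],"rotation":[0,0,0.9]},
  {"grip":60,"travel":[-0.48,0.44,0.16],"rotation":[0,0,0.9]},
  {"grip":60,"travel":[-0.45,0.48,0.16],"rotation":[0,0,0.9]},
  {"grip":60,"travel":[-0.41,0.51,0.16],"rotation":[0,0,0.9]},
  {"grip":60,"travel":[-0.37,0.54,0.16],"rotation":[0,0,0.9]},
  {"grip":60,"travel":[-0.33,0.57,0.16],"rotation":[0,0,0.9]},
  {"grip":60,"travel":[-0.28,0.59,0.16],"rotation":[0,0,0.9]},
])

```text
time: 5.55
tcp_pos: [0.5013, -0.2527, 0.1909]
orientation: [-3.141, -0.0, 0.301]
wrist_force: [0.5, 0.5, -0.2]
gripper_width: 0.06
```

Run:
```python
from h import *
im,c=snap("wrist"); cv2.imwrite("pics/w2.png",im); np.save("w2.npy",c,allow_pickle=True)
for n in ["gauge","gauge_stand"]:
    for r in find(n,"wrist",c)[:3]: print(n,r[0],r[1],pix(c,r[1]).round(0))
p=pix(c,[0.5005,-0.253,.07])[0]; print(p)
a=int(p[0])-60;b=int(p[1])-50; print(a,b)
plan([0.5005,-0.253,0.053],0.295,8)
cv2.imwrite("pics/w2b.png",cv2.resize(im[b:b+100,a:a+120],(720,600),interpolation=cv2.INTER_CUBIC))
```

```text
gauge 0.95 [ 0.5053 -0.2494  0.0722] [[253. 184.]]
gauge 0.81 [ 0.4285 -0.2953  0.0548] [[272. 255.]]
gauge 0.34 [0.5728 0.0087 0.04  ] [[ 9. 28.]]
gauge_stand 0.57 [ 0.5086 -0.2484  0.0381] [[253. 172.]]
[255.17774684 189.07683549]
195 139
travel [[-0.002, -0.001, 0.862], [-0.002, -0.001, 0.862], [-0.002, -0.001, 0.862], [-0.002, -0.001, 0.862], [-0.002, -0.001, 0.862], [-0.002, -0.001, 0.862], [-0.002, -0.001, 0.862], [-0.002, -0.001, 0.862]]
rotz 0.013 dist 0.13785793659231246 tilt [-3.14132375e+00  6.06587099e-04]
```

View pics/w2b.png

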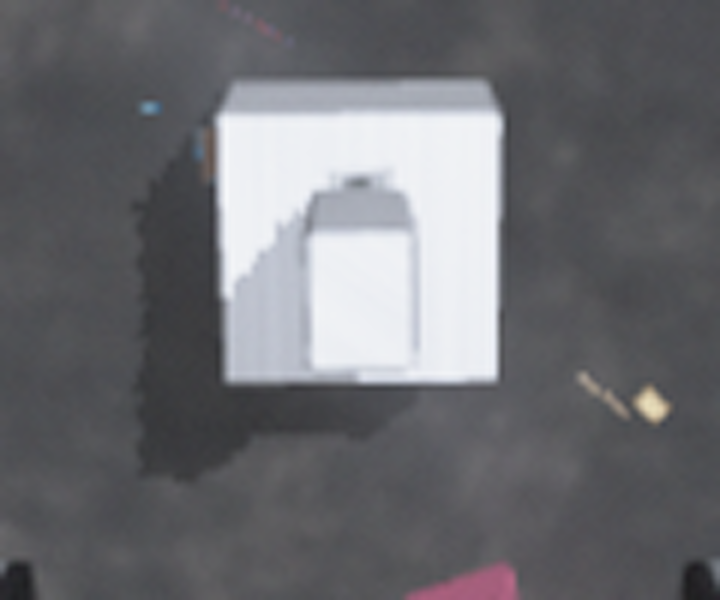

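The gauge's top is centred at crop (361,299), within 1 px of the expected position and aligned with the jaws. Descending and gripping.

Request:
move_arm([
  {"grip":50,"travel":[0,0,0.86],"rotation":[0,0,0]},
  {"grip":50,"travel":[0,0,0.86],"rotation":[0,0,0]},
  {"grip":50,"travel":[0,0,0.86],"rotation":[0,0,0]},
  {"grip":50,"travel":[0,0,0.86],"rotation":[0,0,0]},
  {"grip":50,"travel":[0,0,0.86],"rotation":[0,0,0]},
  {"grip":50,"travel":[0,0,0.86],"rotation":[0,0,0]},
  {"grip":50,"travel":[0,0,0.86],"rotation":[0,0,0]},
  {"grip":50,"travel":[0,0,0.86],"rotation":[0,0,0]},
])

```text
time: 6.37
tcp_pos: [0.5018, -0.2514, 0.0529]
orientation: [-3.141, -0.001, 0.308]
wrist_force: [-0.2, -0.4, -0.4]
gripper_width: 0.0499
```

Request:
move_arm([
  {"grip":10,"travel":[0,0,0],"rotation":[0,0,0]},
  {"grip":10,"travel":[0,0,0],"rotation":[0,0,0]},
  {"grip":10,"travel":[0,0,0],"rotation":[0,0,0]},
  {"grip":10,"travel":[0,0,0],"rotation":[0,0,0]},
  {"grip":10,"travel":[0,0,0],"rotation":[0,0,0]},
  {"grip":10,"travel":[0,0,0],"rotation":[0,0,0]},
  {"grip":10,"travel":[0,0,0],"rotation":[0,0,0]},
  {"grip":10,"travel":[0,0,0],"rotation":[0,0,0]},
], force=40)

```text
time: 7.03
tcp_pos: [0.5017, -0.2533, 0.0543]
orientation: [3.141, -0.001, 0.303]
wrist_force: [-0.7, 0.8, 6.8]
gripper_width: 0.0172
```

Request:
move_arm([
  {"grip":10,"travel":[0,0,-0.5],"rotation":[0,0,0]},
  {"grip":10,"travel":[0,0,-0.8],"rotation":[0,0,0]},
  {"grip":10,"travel":[0,0,-1],"rotation":[0,0,0]},
  {"grip":10,"travel":[0,0,-1],"rotation":[0,0,0]},
  {"grip":10,"travel":[0,0,-1],"rotation":[0,0,0]},
  {"grip":10,"travel":[0,0,-1],"rotation":[0,0,0]},
  {"grip":10,"travel":[0,0,-1],"rotation":[0,0,0]},
  {"grip":10,"travel":[0,0,-0.7],"rotation":[0,0,0]},
])

```text
time: 7.7
tcp_pos: [0.5012, -0.2538, 0.1959]
orientation: [3.141, -0.001, 0.303]
wrist_force: [0.1, -0.8, -0.7]
gripper_width: 0.0172
```

Run:
```python
from h import *
c=np.load("w1.npy",allow_pickle=True).item()
def P(x,y,z=.052): return ray(c,((x+.5)/1.5625-.5,(y+.5)/1.5625-.5),z)
b=np.array([P(*q) for q in [(452,230),(501,231),(498,284),(449,283)]]); j=np.array([P(*q) for q in [(441,297),(496,297),(495,321),(438,320)]])
for q in (b,j):
    print(q.round(4).tolist(),q.mean(0).round(4),[np.linalg.norm(q[i]-q[i-1]).round(4) for i in range(4)]); d=q[1]-q[0]+q[2]-q[3]; print(np.arctan2(d[1],d[0]))
plan([0.568,-0.066,0.19],-0.058,16)
```

```text
[[0.5541, -0.0159, 0.052], [0.5913, -0.0172, 0.052], [0.5913, -0.0588, 0.052], [0.5527, -0.0574, 0.052]] [ 0.5723 -0.0373  0.052 ] [np.float64(0.0415), np.float64(0.0372), np.float64(0.0416), np.float64(0.0386)]
-0.034868407135799806
[[0.5466, -0.0688, 0.052], [0.5903, -0.0695, 0.052], [0.5906, -0.0897, 0.052], [0.5445, -0.0882, 0.052]] [ 0.568  -0.0791  0.052 ] [np.float64(0.0195), np.float64(0.0437), np.float64(0.0203), np.float64(0.0461)]
-0.0238454550860245
travel [[0.374, -0.498, 0.018], [0.363, -0.506, 0.018], [0.351, -0.514, 0.018], [0.34, -0.522, 0.018], [0.328, -0.53, 0.018], [0.316, -0.537, 0.018], [0.304, -0.544, 0.018], [0.291, -0.55, 0.018], [0.279, -0.557, 0.018], [0.266, -0.563, 0.018], [0.253, -0.569, 0.018], [0.24, -0.574, 0.018], [0.227, -0.58, 0.018], [0.214, -0.585, 0.018], [0.201, -0.589, 0.018], [0.188, -0.594, 0.018]]
rotz 0.258 dist 0.199378693730835 tilt [ 3.14050164e+00 -1.24649239e-03]
```

Request:
move_arm([
  {"grip":10,"travel":[0.37,-0.5,0.02],"rotation":[0,0,0.25]},
  {"grip":10,"travel":[0.36,-0.51,0.02],"rotation":[0,0,0.25]},
  {"grip":10,"travel":[0.35,-0.51,0.02],"rotation":[0,0,0.25]},
  {"grip":10,"travel":[0.34,-0.52,0.02],"rotation":[0,0,0.25]},
  {"grip":10,"travel":[0.33,-0.53,0.02],"rotation":[0,0,0.25]},
  {"grip":10,"travel":[0.32,-0.54,0.02],"rotation":[0,0,0.25]},
  {"grip":10,"travel":[0.3,-0.54,0.02],"rotation":[0,0,0.25]},
  {"grip":10,"travel":[0.29,-0.55,0.02],"rotation":[0,0,0.25]},
])

```text
time: 8.37
tcp_pos: [0.5341, -0.1589, 0.1909]
orientation: [3.142, -0.0, 0.127]
wrist_force: [-0.0, 0.2, -0.2]
gripper_width: 0.0176
```

Request:
move_arm([
  {"grip":10,"travel":[0.28,-0.56,0.02],"rotation":[0,0,0.25]},
  {"grip":10,"travel":[0.27,-0.56,0.02],"rotation":[0,0,0.25]},
  {"grip":10,"travel":[0.25,-0.57,0.02],"rotation":[0,0,0.25]},
  {"grip":10,"travel":[0.24,-0.57,0.02],"rotation":[0,0,0.25]},
  {"grip":10,"travel":[0.23,-0.58,0.02],"rotation":[0,0,0.25]},
  {"grip":10,"travel":[0.21,-0.59,0.02],"rotation":[0,0,0.25]},
  {"grip":10,"travel":[0.2,-0.59,0.02],"rotation":[0,0,0.25]},
  {"grip":10,"travel":[0.19,-0.6,0.02],"rotation":[0,0,0.25]},
])

```text
time: 9.03
tcp_pos: [0.5666, -0.0645, 0.1877]
orientation: [-3.142, -0.0, -0.047]
wrist_force: [-0.4, -0.3, -1.3]
gripper_width: 0.017
```

Run:
```python
from h import *
im,c=snap("wrist"); cv2.imwrite("pics/w3.png",im); np.save("w3.npy",c,allow_pickle=True)
s=ctrl.get_state(); print(s["tcp_pos"],s["orientation"])
p=pix(c,[[0.569,-0.065,.052],[0.575,0.031,.012],[0.569,-.09,.05],[.57,.09,.128]]); print(p)
a=90;b=90
cv2.imwrite("pics/w3b.png",cv2.resize(im[90:90+150,145:145+200],(800,600),interpolation=cv2.INTER_CUBIC))
```

```text
[ 0.56765133 -0.06132643  0.18725646] [-3.14013059e+00  1.59043776e-04 -4.53622860e-02]
[[255.38850423 181.45339159]
 [172.41099503 171.16242014]
 [279.70003604 179.82776553]
 [ 53.1473535  215.71758626]]
```

View pics/w3b.png

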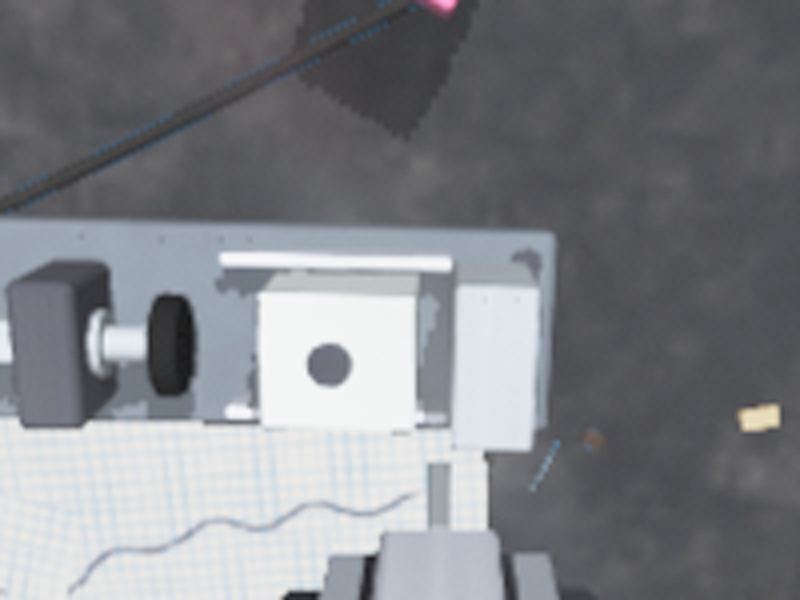

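Run:
```python
from h import *
c=np.load("w3.npy",allow_pickle=True).item()
def P(x,y,z=.052): return ray(c,(145+(x+.5)/4-.5,90+(y+.5)/4-.5),z).round(4)
print("jaw",P(456,282),P(452,448),P(540,287),P(533,450))
print("block R",P(418,292),P(416,430),"L",P(258,292),P(260,425))
for z in (.138,.141,.144): print("blade",P(438,462,z), P(427,463,z),P(449,463,z))
print("grip top-of-visible",P(383,531,.169),P(500,531,.169))
print("plate R",P(555,233,.012),P(545,430,.012))
print("pad", P(193,345,.032))
s=ctrl.get_state(); print(s["tcp_pos"],s["orientation"],np.array(c["pose"])[:3,3])
```

```text
jaw [ 0.5909 -0.0692  0.052 ] [ 0.5471 -0.0663  0.052 ] [ 0.5886 -0.0901  0.052 ] [ 0.5455 -0.0875  0.052 ]
block R [ 0.5888 -0.0596  0.052 ] [ 0.5525 -0.0572  0.052 ] L [ 0.5907 -0.0197  0.052 ] [ 0.5558 -0.0168  0.052 ]
blade [ 0.5751 -0.0641  0.138 ] [ 0.575  -0.0621  0.138 ] [ 0.5748 -0.066   0.138 ]
blade [ 0.5762 -0.0641  0.141 ] [ 0.5761 -0.0622  0.141 ] [ 0.5759 -0.066   0.141 ]
blade [ 0.5773 -0.0642  0.144 ] [ 0.5772 -0.0623  0.144 ] [ 0.577  -0.0661  0.144 ]
grip top-of-visible [ 0.5758 -0.0558  0.169 ] [ 0.575  -0.0735  0.169 ]
plate R [ 0.5959 -0.0981  0.012 ] [ 0.5373 -0.0942  0.012 ]
pad [0.5731 0.003  0.032 ]
[ 0.56765133 -0.06132643  0.18725646] [-3.14013059e+00  1.59043776e-04 -4.53622860e-02] [ 0.64231098 -0.06740524  0.32030608]
```

Request:
move_arm([
  {"grip":10,"travel":[0.1,0.09,0.66],"rotation":[0,0,0.12]},
  {"grip":10,"travel":[0.11,0.09,0.66],"rotation":[0,0,0.12]},
  {"grip":10,"travel":[0,0,0.66],"rotation":[0,0,0]},
  {"grip":10,"travel":[0,0,0.66],"rotation":[0,0,0]},
  {"grip":10,"travel":[0,0,0.66],"rotation":[0,0,0]},
  {"grip":10,"travel":[0,0,0.66],"rotation":[0,0,0]},
  {"grip":10,"travel":[0,0,0],"rotation":[0,0,0]},
  {"grip":10,"travel":[0,0,0],"rotation":[0,0,0]},
])

```text
time: 9.75
tcp_pos: [0.5701, -0.069, 0.107]
orientation: [3.141, 0.002, -0.067]
wrist_force: [0.9, 0.2, -0.4]
gripper_width: 0.0173
```

Run:
```python
from h import *
im,c=snap("wrist"); cv2.imwrite("pics/w4.png",im); np.save("w4.npy",c,allow_pickle=True)
s=ctrl.get_state(); print(s["tcp_pos"],s["orientation"])
print(pix(c,[0.569,-0.068,.052]))
cv2.imwrite("pics/w4b.png",cv2.resize(im[130:130+120,175:175+160],(800,600),interpolation=cv2.INTER_CUBIC))
```

```text
[ 0.57065747 -0.06910231  0.10779533] [ 3.14134338e+00  3.61601852e-04 -6.72371972e-02]
[[253.98524609 214.58525229]]
```

View pics/w4b.png

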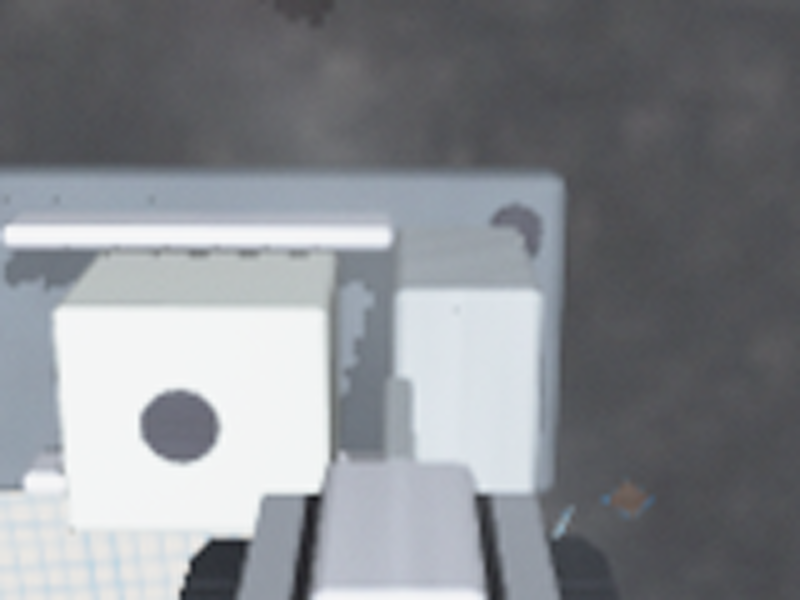

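Run:
```python
from h import *
c=np.load("w4.npy",allow_pickle=True).item()
def P(x,y,z=.052): return ray(c,(175+(x+.5)/5-.5,130+(y+.5)/5-.5),z)
J=[P(398,289),P(395,375),P(541,291),P(538,490)]; B=[P(330,307),P(330,455)]; bl=[P(386,379,.0614),P(412,379,.0614),P(386,379,.064)]
ex=np.array([-.066,-.998,0]);
o=J[0]
for n,q in [("jaw",J),("block",B),("blade",bl)]: print(n,[(p.round(4).tolist(),round(float((p-o)@ex)*1000,2)) for p in q])
s=ctrl.get_state(); print(s["tcp_pos"],np.array(c["pose"])[:3,3]-np.array([.076*np.cos(.067),-.076*np.sin(.067)-.001,.133]))
```

```text
jaw [([0.59, -0.0696, 0.052], 0.0), ([0.5769, -0.0683, 0.052], -0.46), ([0.5883, -0.0901, 0.052], 20.57), ([0.557, -0.0885, 0.052], 21.05)]
block [([0.5879, -0.0596, 0.052], -9.82), ([0.5648, -0.0577, 0.052], -10.2)]
blade [([0.5798, -0.0672, 0.0614], -1.69), ([0.5796, -0.0708, 0.0614], 1.94), ([0.5808, -0.0673, 0.064], -1.66)]
[ 0.57065747 -0.06910231  0.10779533] [ 0.57007587 -0.06730332  0.10643103]
```

Request:
move_arm([
  {"grip":10,"travel":[0,-0.11,0],"rotation":[0,0,0]},
  {"grip":10,"travel":[0,-0.11,0],"rotation":[0,0,0]},
  {"grip":10,"travel":[0,0,0],"rotation":[0,0,0]},
  {"grip":10,"travel":[0,0,0.2],"rotation":[0,0,0]},
  {"grip":10,"travel":[0,0,0.3],"rotation":[0,0,0]},
  {"grip":10,"travel":[0,0,0.3],"rotation":[0,0,0]},
  {"grip":10,"travel":[0,0,0.1],"rotation":[0,0,0]},
  {"grip":10,"travel":[0,0,0],"rotation":[0,0,0]},
])

```text
time: 10.47
tcp_pos: [0.5704, -0.0643, 0.089]
orientation: [3.142, 0.001, -0.067]
wrist_force: [-0.8, -0.6, -0.9]
gripper_width: 0.0173
```

Run:
```python
from h import *
im,c=snap("wrist"); cv2.imwrite("pics/w5.png",im); np.save("w5.npy",c,allow_pickle=True)
s=ctrl.get_state(); print(s["tcp_pos"],s["orientation"],s["wrist_force"])
cv2.imwrite("pics/w5b.png",cv2.resize(im[150:150+120,175:175+160],(800,600),interpolation=cv2.INTER_CUBIC))
```

```text
[ 0.57068437 -0.06444717  0.08941918] [ 3.14143581e+00  8.87789531e-04 -6.70560038e-02] [-0.48674352 -0.03469908 -0.29025504]
```

View pics/w5b.png

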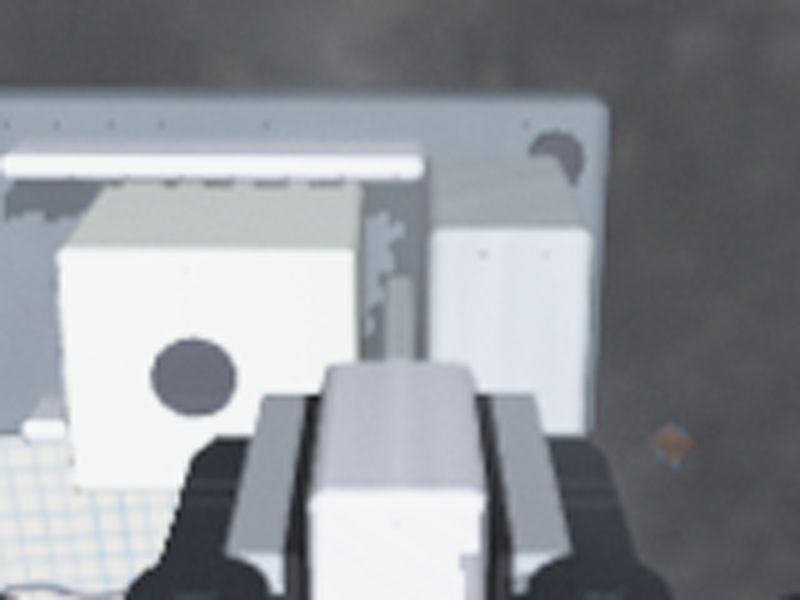

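The blade (x 387–414) is between the block's edge (357) and the jaw (430), with no contact force. Lowering on.

Request:
move_arm([
  {"grip":10,"travel":[0,0,0.25],"rotation":[0,0,0]},
  {"grip":10,"travel":[0,0,0.25],"rotation":[0,0,0]},
  {"grip":10,"travel":[0,0,0.2],"rotation":[0,0,0]},
  {"grip":10,"travel":[0,0,0.1],"rotation":[0,0,0]},
  {"grip":10,"travel":[0,0,0.05],"rotation":[0,0,0]},
  {"grip":10,"travel":[0,0,0.05],"rotation":[0,0,0]},
  {"grip":10,"travel":[0,0,0],"rotation":[0,0,0]},
  {"grip":10,"travel":[0,0,0],"rotation":[0,0,0]},
])

```text
time: 11.18
tcp_pos: [0.5711, -0.0644, 0.072]
orientation: [3.142, -0.0, -0.067]
wrist_force: [0.2, 0.7, -0.1]
gripper_width: 0.0169
```

Request:
move_arm([
  {"grip":10,"travel":[0,0,0.05],"rotation":[0,0,0]},
  {"grip":10,"travel":[0,0,0.05],"rotation":[0,0,0]},
  {"grip":10,"travel":[0,0,0],"rotation":[0,0,0]},
  {"grip":10,"travel":[0,0,0],"rotation":[0,0,0]},
  {"grip":10,"travel":[0,0,0],"rotation":[0,0,0]},
  {"grip":10,"travel":[0,0,0],"rotation":[0,0,0]},
  {"grip":10,"travel":[0,0,0],"rotation":[0,0,0]},
  {"grip":10,"travel":[0,0,0],"rotation":[0,0,0]},
])

```text
time: 11.85
tcp_pos: [0.5712, -0.0644, 0.0703]
orientation: [-3.141, -0.001, -0.067]
wrist_force: [-0.9, -0.1, 6.0]
gripper_width: 0.0171
```

Request:
move_arm([
  {"grip":45,"travel":[0,0,0],"rotation":[0,0,0]},
  {"grip":45,"travel":[0,0,0],"rotation":[0,0,0]},
  {"grip":45,"travel":[0,0,0],"rotation":[0,0,0]},
  {"grip":45,"travel":[0,0,0],"rotation":[0,0,0]},
  {"grip":45,"travel":[0,0,-0.2],"rotation":[0,0,0]},
  {"grip":45,"travel":[0,0,-0.8],"rotation":[0,0,0]},
  {"grip":45,"travel":[0,0,-1],"rotation":[0,0,0]},
  {"grip":45,"travel":[0,0,-1],"rotation":[0,0,0]},
])

```text
time: 12.52
tcp_pos: [0.5706, -0.0645, 0.1305]
orientation: [3.141, 0.001, -0.067]
wrist_force: [-0.6, -0.2, -0.0]
gripper_width: 0.0447
```

Request:
move_arm([
  {"grip":60,"travel":[0,0,-1],"rotation":[0,0,0]},
  {"grip":60,"travel":[0,0,-1],"rotation":[0,0,0]},
  {"grip":60,"travel":[0,0,-1],"rotation":[0,0,0]},
  {"grip":80,"travel":[0,-1,0],"rotation":[0,0,0]},
  {"grip":80,"travel":[0,-1,0],"rotation":[0,0,0]},
  {"grip":80,"travel":[0,-1,0],"rotation":[0,0,0]},
  {"grip":80,"travel":[0,0,0],"rotation":[0,0,0]},
  {"grip":80,"travel":[0,0,0],"rotation":[0,0,0]},
])

```text
time: 13.18
tcp_pos: [0.575, -0.0033, 0.1899]
orientation: [-3.141, 0.0, -0.064]
wrist_force: [-0.3, -0.3, -0.3]
gripper_width: 0.0803
```

Run:
```python
from h import *
im,c=snap("wrist"); cv2.imwrite("pics/w6.png",im); np.save("w6.npy",c,allow_pickle=True)
s=ctrl.get_state(); print(s["tcp_pos"],s["orientation"],s["wrist_force"])
for n in ["trigger","trigger_tip","handle_top","pad_disc","gauge"]:
    for r in find(n,"wrist",c)[:2]: print(n,r[0],r[1],pix(c,r[1]).round(0))
J=np.array([.569,-.0682,0]); ex=np.array([-.066,-.998,0]); ey=np.array([.998,-.066,0])
W=lambda x,y,z: J+(x-.1)*ex+y*ey+[0,0,z]
print(W(-.098,0,.128),pix(c,[W(-.098,0,.128),W(-.055,0,.125),W(.1,0,.052)]))
cv2.imwrite("pics/w6b.png",cv2.resize(im[80:80+225,50:50+300],(800,600),interpolation=cv2.INTER_CUBIC))
```

```text
[ 0.57488704 -0.00459103  0.19005334] [ 3.14121641e+00 -1.03454497e-05 -6.61783146e-02] [ 0.24704892 -0.49045588 -0.33651555]
trigger 0.83 [0.5843 0.0879 0.1131] [[143. 199.]]
trigger 0.48 [0.5352 0.3071 0.0047] [[ 13. 218.]]
trigger_tip 0.6 [0.5854 0.0907 0.1201] [[136. 201.]]
trigger_tip 0.27 [ 0.5697 -0.039   0.0494] [[290. 185.]]
handle_top 0.76 [0.5846 0.0768 0.0386] [[180. 176.]]
pad_disc 0.76 [0.579  0.0096 0.0431] [[243. 178.]]
pad_disc 0.68 [0.5833 0.0359 0.038 ] [[218. 174.]]
gauge 0.88 [ 0.426  -0.287   0.0318] [[489. 279.]]
gauge 0.82 [ 0.5774 -0.0592  0.0886] [[317. 188.]]
[0.582068 0.129404 0.128   ] [[ 82.46058567 211.6452235 ]
 [139.82100586 210.33756169]
 [318.11396251 184.78553026]]
```

View pics/w6b.png

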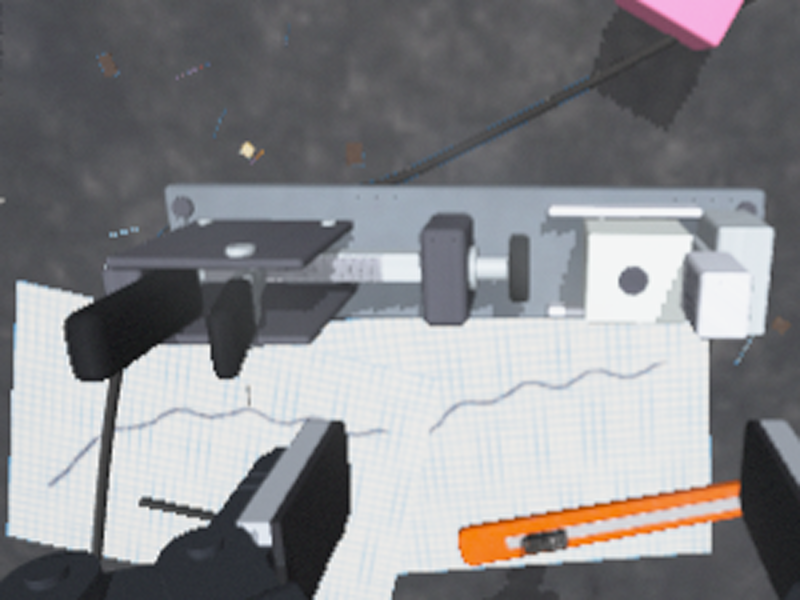

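The gauge stands upright in the gap with its grip on the jaw (crop 690–750, 250–337). The handle top at (88,350) and the trigger at (235,350) match the clamp pose.

```bash
cat >> h.py <<'E'
J=np.array([.569,-.0682,0]); ex=np.array([-.066,-.998,0]); ey=np.array([.998,-.066,0])
W=lambda x,y,z: J+(x-.1)*ex+y*ey+[0,0,z]
def cl(p): p=np.array(p); return np.array([(p-J)@ex+.1,(p-J)@ey,p[2]])
E
python3 - <<'E'
from h import *
c=np.load("w6.npy",allow_pickle=True).item()
def P(x,y,z=.052): return (cl(ray(c,(50+(x+.5)*.375-.5,80+(y+.5)*.375-.5),z))*1000).round(1)
print("jaw edge?",P(772,330),P(768,225)); print("blockL",P(587,230),P(588,318)); print("blockR",P(690,222)); print("pad top edge z46",P(528,268,.046)); print("head front top",P(471,218,.05),P(465,322,.05)); print("trig",P(243,345,.125),"handle",P(90,345,.128), P(115,268,.082))
s=ctrl.get_state(); print("tcp clamp",cl(s["tcp_pos"]))
E
```

```text
jaw edge? [123.7 -20.5  52. ] [118.2  21.8  52. ]
blockL [49.7 19.7 52. ] [ 50.7 -15.5  52. ]
blockR [88.6 22.9 52. ]
pad top edge z46 [27.1  3.2 46. ]
head front top [ 5.6 23.9 50. ] [  2. -18.  50.]
trig [-54.2   1.1 125. ] handle [-96.9   2.1 128. ] [-114.    12.6   82. ]
tcp clamp [0.03710526 0.00174044 0.19002593]
```

Request:
move_arm([
  {"grip":70,"travel":[-0.09,-0.8,0],"rotation":[0,0,0]},
  {"grip":70,"travel":[0,-1,0],"rotation":[0,0,0]},
  {"grip":70,"travel":[0,-1,0],"rotation":[0,0,0]},
  {"grip":70,"travel":[0,-1,0],"rotation":[0,0,0]},
  {"grip":70,"travel":[0,-1,0],"rotation":[0,0,0]},
  {"grip":70,"travel":[0,-1,0],"rotation":[0,0,0]},
  {"grip":70,"travel":[0,0,0],"rotation":[0,0,0]},
  {"grip":70,"travel":[0,0,0],"rotation":[0,0,0]},
])

```text
time: 14.15
tcp_pos: [0.5809, 0.1121, 0.1897]
orientation: [3.141, 0.0, -0.065]
wrist_force: [0.1, -0.0, -0.0]
gripper_width: 0.0699
```

Run:
```python
from h import *
s=ctrl.get_state(); print("tcp clamp",cl(s["tcp_pos"]),s["orientation"],s["wrist_force"],s["gripper_width"])
```

```text
tcp clamp [-8.07375161e-02  1.90310272e-05  1.89670695e-01] [ 3.14134652e+00  2.52141810e-04 -6.50222770e-02] [ 0.06679221 -0.0447754  -0.02971371] 0.06993337293123174
```

Request:
move_arm([
  {"grip":70,"travel":[0,0,0.63],"rotation":[0,0,0]},
  {"grip":70,"travel":[0,0,0.63],"rotation":[0,0,0]},
  {"grip":70,"travel":[0,0,0.63],"rotation":[0,0,0]},
  {"grip":70,"travel":[0,0,0.63],"rotation":[0,0,0]},
  {"grip":70,"travel":[0,0,0.63],"rotation":[0,0,0]},
  {"grip":70,"travel":[0,0,0.63],"rotation":[0,0,0]},
  {"grip":70,"travel":[0,0,0],"rotation":[0,0,0]},
  {"grip":70,"travel":[0,0,0],"rotation":[0,0,0]},
])

```text
time: 14.82
tcp_pos: [0.5805, 0.1111, 0.1134]
orientation: [3.141, 0.001, -0.067]
wrist_force: [-0.6, 0.8, 0.9]
gripper_width: 0.0701
```

```bash
cat >> h.py <<'E'
def strip(im,c,z,x=(-20,110),y=(-22,22),k=5):
    X,Y=np.meshgrid(np.arange(x[0],x[1],1/k),np.arange(y[1],y[0],-1/k))
    P=J+(X[...,None]/1000-.1)*ex+Y[...,None]/1000*ey+np.array([0,0,z]); q=pix(c,P.reshape(-1,3)).astype(np.float32).reshape(*X.shape,2)
    return cv2.remap(im,q[...,0],q[...,1],cv2.INTER_LINEAR)
def look(tag):
    im,c=snap("wrist"); cv2.imwrite(f"pics/{tag}.png",im); np.save(f"{tag}.npy",c,allow_pickle=True)
    s=ctrl.get_state(); print("tcp clamp",(cl(s["tcp_pos"])*1000).round(1),s["wrist_force"].round(1),s["gripper_width"].round(4),s["time"])
    for n in ["trigger_tip","pad_disc","jaw","block"]:
        for r in find(n,"wrist",c)[:2]: print(n,r[0],(cl(r[1])*1000).round(1),pix(c,r[1]).round(0)[0])
    return im,c
E
python3 - <<'E'
from h import *
im,c=look("w7")
o=np.vstack([cv2.resize(im[120:330,100:380],(800,600),interpolation=cv2.INTER_CUBIC)[:380],*[cv2.resize(strip(im,c,z,y=(-15,20),k=6),(780,110)) [:, :] if 0 else cv2.copyMakeBorder(cv2.resize(strip(im,c,z,y=(-12,18),k=6),(780,108)),0,0,0,20,cv2.BORDER_CONSTANT) for z in (.05,.032)]])
cv2.imwrite("pics/w7b.png",o); print(o.shape)
E
```

```text
Traceback (most recent call last):
  File "h.py", line 35, in look
    s=ctrl.get_state(); print("tcp clamp",(cl(s["tcp_pos"])*1000).round(1),s["wrist_force"].round(1),s["gripper_width"].round(4),s["time"])
                                                                                                     ^^^^^^^^^^^^^^^^^^^^^^^^
AttributeError: 'float' object has no attribute 'round'
```

```bash
sed -i 's/s\["gripper_width"\].round(4)/round(s["gripper_width"],4)/' h.py
cat >> h.py <<'E'
def panel(im,c,out):
    S=[cv2.copyMakeBorder(strip(im,c,z,y=(-12,18),k=6),0,0,0,20,cv2.BORDER_CONSTANT) for z in (.05,.032)]
    cv2.imwrite(out,np.vstack([cv2.resize(im[120:250,100:373],(800,380),interpolation=cv2.INTER_CUBIC)]+S))
E
python3 - <<'E'
from h import *
im,c=look("w7"); panel(im,c,"pics/w7b.png")
E
```

```text
tcp clamp [-79.8   0.5 114.7] [0.2 0.2 0.5] 0.0702 14.9167
trigger_tip 0.61 [-69.7   9.2 114.5] [274. 236.]
trigger_tip 0.35 [-56.1   9.2  36.6] [284. 192.]
pad_disc 0.75 [17.8  4.7 41.9] [377. 200.]
jaw 0.71 [17.   1.8 33.8] [372. 200.]
jaw 0.68 [-4.4  5.5 41.8] [350. 199.]
block 0.59 [64.7  1.6 47.9] [440. 206.]
block 0.58 [ 76.2 109.1  38.6] [479.  57.]
```

View pics/w7b.png

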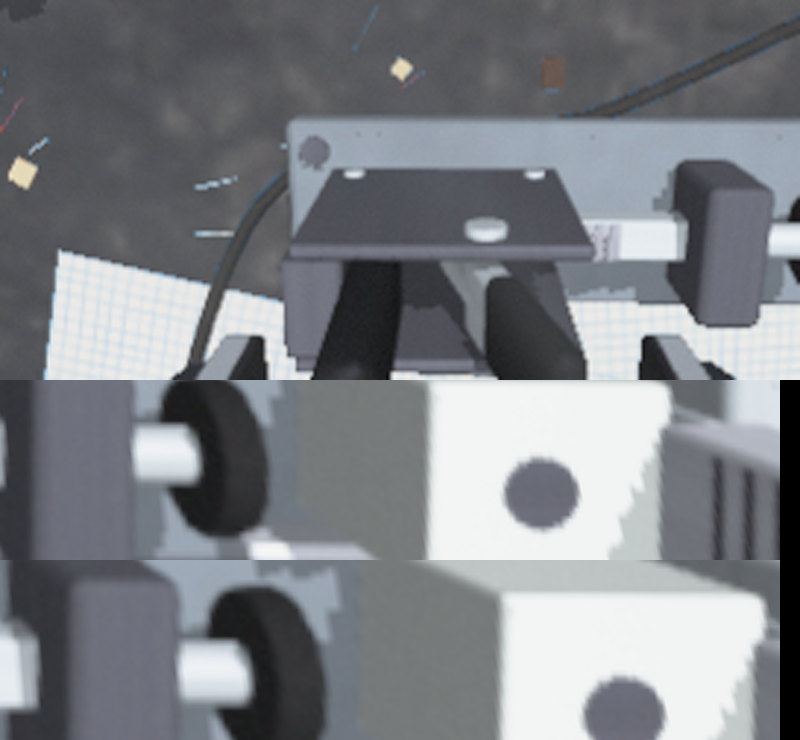

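Head edge is at clamp x ≈2 mm, pad face ≈26, block face ≈51. The open fingers straddle the handle and trigger cleanly, so I'll pump with the front finger.

Request:
move_arm([
  {"grip":70,"travel":[0,-0.4,0],"rotation":[0,0,0]},
  {"grip":70,"travel":[0,-0.3,0],"rotation":[0,0,0]},
  {"grip":70,"travel":[0,-0.2,0],"rotation":[0,0,0]},
  {"grip":70,"travel":[0,-0.2,0],"rotation":[0,0,0]},
  {"grip":70,"travel":[0,-0.2,0],"rotation":[0,0,0]},
  {"grip":70,"travel":[0,-0.2,0],"rotation":[0,0,0]},
  {"grip":70,"travel":[0,0,0],"rotation":[0,0,0]},
  {"grip":70,"travel":[0,0,0],"rotation":[0,0,0]},
])

```text
time: 15.78
tcp_pos: [0.5833, 0.1407, 0.1146]
orientation: [3.14, -0.001, -0.067]
wrist_force: [0.1, -5.0, 4.9]
gripper_width: 0.0701
```

```bash
cat >> h.py <<'E'
def meas(im,c,show=True):
    """head front edge and block left edge (mm, clamp x) in the z=.05 strip, from gradient along x"""
    g=cv2.cvtColor(strip(im,c,.05,y=(-14,16),k=5),cv2.COLOR_BGR2GRAY).astype(float)
    lo=g[130:145].mean(0); up=g[10:25].mean(0)   # rows y -10..-13 and 14..11
    for nm,l in (("y-11",lo),("y12",up)):
        d=np.convolve(l,np.r_[np.ones(5),-np.ones(5)]/5,"same"); i=np.argsort(-np.abs(d)); pk=[]
        for k in i:
            if all(abs(k-m)>8 for m in pk): pk.append(k)
            if len(pk)==6: break
        print(nm,[(round(-20+m/5,1),int(d[m])) for m in sorted(pk)])
E
python3 - <<'E'
from h import *
im7=cv2.imread("pics/w7.png"); c7=np.load("w7.npy",allow_pickle=True).item(); meas(im7,c7)
im,c=look("w8"); meas(im,c)
E
```

```text
y-11 [(np.float64(-20.0), 101), (np.float64(21.6), 52), (np.float64(51.2), 71), (np.float64(90.2), -49), (np.float64(99.0), -33), (np.float64(109.8), -73)]
y12 [(np.float64(-20.0), 62), (np.float64(6.8), -59), (np.float64(22.4), 50), (np.float64(51.6), 60), (np.float64(91.8), -69), (np.float64(109.8), -180)]
tcp clamp [-109.4    0.5  114.6] [-1.1 -5.3  4.6] 0.0699 15.8333
trigger_tip 0.54 [87.9 -8.6 54.3] [510. 221.]
pad_disc 0.8 [25.6  1.1 38.3] [420. 203.]
jaw 0.77 [-2.1  5.8 38.3] [387. 197.]
block 0.92 [60.2  3.2 47.7] [472. 204.]
block 0.74 [ 72.3 109.9  21.6] [494.  60.]
y-11 [(np.float64(-20.0), 133), (np.float64(18.2), 53), (np.float64(51.6), 72), (np.float64(82.4), -27), (np.float64(90.6), -45), (np.float64(93.6), -80)]
y12 [(np.float64(-20.0), 144), (np.float64(-17.6), -25), (np.float64(10.8), -41), (np.float64(29.2), 31), (np.float64(52.0), 58), (np.float64(87.0), -175)]
```

Request:
move_arm([
  {"grip":70,"travel":[0,-0.1,0],"rotation":[0,0,0]},
  {"grip":70,"travel":[0,-0.1,0],"rotation":[0,0,0]},
  {"grip":70,"travel":[0,0,0],"rotation":[0,0,0]},
  {"grip":70,"travel":[0,0,0],"rotation":[0,0,0]},
  {"grip":70,"travel":[0,0,0],"rotation":[0,0,0]},
  {"grip":70,"travel":[0,0,0],"rotation":[0,0,0]},
  {"grip":70,"travel":[0,0,0],"rotation":[0,0,0]},
  {"grip":70,"travel":[0,0,0],"rotation":[0,0,0]},
])

```text
time: 16.7
tcp_pos: [0.5835, 0.1444, 0.1144]
orientation: [3.14, -0.001, -0.068]
wrist_force: [0.9, -5.9, 2.7]
gripper_width: 0.0702
```

```bash
cat >> h.py <<'E'
def prof(im,c):
    for z,y in ((.05,2),(.032,-11)):
        g=cv2.cvtColor(strip(im,c,z,x=(-20,60),y=(y-2,y+2),k=2),cv2.COLOR_BGR2GRAY).mean(0)
        print(z,y,"from -20 step1:",g.reshape(-1,2).mean(1).astype(int).tolist())
E
python3 - <<'E'
from h import *
prof(cv2.imread("pics/w7.png"),np.load("w7.npy",allow_pickle=True).item())
prof(cv2.imread("pics/w8.png"),np.load("w8.npy",allow_pickle=True).item())
im,c=look("w9"); prof(im,c)
E
```

```text
0.05 2 from -20 step1: [139, 64, 53, 53, 55, 71, 91, 102, 108, 112, 112, 112, 113, 112, 112, 113, 113, 111, 111, 113, 114, 111, 138, 178, 185, 186, 186, 186, 181, 180, 180, 179, 159, 92, 34, 28, 28, 36, 47, 52, 52, 52, 52, 52, 69, 106, 117, 116, 116, 117, 120, 120, 120, 121, 120, 120, 120, 120, 120, 120, 120, 121, 120, 120, 120, 121, 121, 121, 121, 121, 123, 170, 229, 242, 244, 244, 244, 244, 244, 244]
0.032 -11 from -20 step1: [114, 85, 55, 52, 54, 54, 53, 52, 53, 53, 56, 72, 91, 101, 107, 111, 112, 112, 113, 113, 112, 112, 113, 112, 111, 111, 113, 113, 111, 107, 114, 119, 120, 120, 121, 142, 156, 127, 77, 39, 28, 28, 28, 29, 29, 31, 38, 43, 45, 45, 46, 46, 48, 70, 98, 114, 116, 117, 117, 118, 120, 120, 120, 120, 120, 120, 120, 120, 121, 120, 120, 120, 121, 121, 121, 121, 120, 121, 121, 120]
0.05 2 from -20 step1: [221, 221, 221, 203, 172, 164, 116, 58, 53, 53, 53, 53, 55, 68, 86, 98, 104, 109, 112, 111, 111, 112, 111, 111, 111, 111, 110, 112, 113, 110, 126, 172, 178, 178, 177, 178, 178, 178, 160, 103, 43, 28, 28, 27, 29, 40, 48, 51, 52, 52, 51, 52, 84, 116, 119, 119, 119, 119, 119,
[... 896 characters left out ...]
 64, 83, 96, 103, 108, 111, 111, 111, 112, 111, 111, 112, 112, 111, 112, 113, 112, 116, 162, 178, 177, 177, 178, 177, 167, 147, 94, 38, 28, 28, 29, 29, 39, 48, 50, 52, 52, 51, 51, 76, 115, 119, 118, 119, 119, 119, 119, 119, 119, 119, 119, 119, 119, 119, 119, 119, 120, 145, 210, 239, 243, 243, 243, 242, 242, 242]
0.032 -11 from -20 step1: [118, 118, 118, 118, 118, 118, 119, 111, 82, 54, 52, 52, 52, 53, 53, 54, 53, 52, 52, 52, 53, 54, 53, 55, 67, 84, 96, 102, 108, 111, 111, 110, 111, 112, 111, 111, 111, 111, 110, 111, 112, 112, 109, 129, 148, 134, 99, 58, 33, 27, 28, 28, 28, 28, 28, 27, 28, 30, 35, 41, 42, 43, 44, 45, 47, 59, 87, 112, 118, 119, 118, 119, 119, 119, 119, 119, 118, 119, 119, 119]
```

Request:
move_arm([
  {"grip":70,"travel":[0,-0.15,0],"rotation":[0,0,0]},
  {"grip":70,"travel":[0,-0.1,0],"rotation":[0,0,0]},
  {"grip":70,"travel":[0,0,0],"rotation":[0,0,0]},
  {"grip":70,"travel":[0,0,0],"rotation":[0,0,0]},
  {"grip":70,"travel":[0,0,0],"rotation":[0,0,0]},
  {"grip":70,"travel":[0,0,0],"rotation":[0,0,0]},
  {"grip":70,"travel":[0,0,0],"rotation":[0,0,0]},
  {"grip":70,"travel":[0,0,0],"rotation":[0,0,0]},
])

```text
time: 17.62
tcp_pos: [0.5837, 0.145, 0.1143]
orientation: [3.135, -0.001, -0.071]
wrist_force: [0.0, -17.7, 2.0]
gripper_width: 0.0701
```

```bash
cat >> h.py <<'E'
def edges(im,c,y=2):
    g=cv2.cvtColor(strip(im,c,.05,x=(-20,100),y=(y-2,y+2),k=10),cv2.COLOR_BGR2GRAY).mean(0); x=-20+np.arange(len(g))/10
    d=[i for i in range(30,len(g)) if g[i]<60]                # pad black, head top is ~111, stem ~180
    up=lambda a,b,t,s: [round(float(x[i]),1) for i in range(a,b) if s*(g[i]-t)>=0 and s*(g[i-1]-t)<0]
    print("head/stem rise145",up(150,len(g),145,1),"stem->pad fall100",up(150,len(g),100,-1),"pad->bg rise85",up(150,len(g),85,1),"block rise180",up(400,len(g),180,1))
def look2(tag):
    im,c=snap("wrist"); cv2.imwrite(f"pics/{tag}.png",im); np.save(f"{tag}.npy",c,allow_pickle=True)
    s=ctrl.get_state(); print("tcp clamp",(cl(s["tcp_pos"])*1000).round(1),s["wrist_force"].round(1),round(s["gripper_width"],4),s["time"]); edges(im,c); return im,c
E
python3 - <<'E'
from h import *
for t in ("w7","w8","w9"): edges(cv2.imread(f"pics/{t}.png"),np.load(f"{t}.npy",allow_pickle=True).item())
look2("w10")
E
```

```text
head/stem rise145 [2.5, 51.0, 74.9] stem->pad fall100 [13.1, 98.6] pad->bg rise85 [24.7] block rise180 [51.4, 75.3]
head/stem rise145 [10.7, 51.3, 75.1] stem->pad fall100 [19.3, 89.8] pad->bg rise85 [32.3] block rise180 [51.8, 75.8]
head/stem rise145 [11.9, 51.3, 75.1] stem->pad fall100 [20.1, 86.1] pad->bg rise85 [-4.6, 33.4] block rise180 [51.8, 75.9]
tcp clamp [-113.8    0.5  114.3] [ -0.1 -16.7   0.7] 0.0699 17.6667
head/stem rise145 [11.9, 51.3, 75.2] stem->pad fall100 [20.1, 86.3] pad->bg rise85 [-4.6, 33.4] block rise180 [51.8, 76.0]
```

Request:
move_arm([
  {"grip":70,"travel":[0,0.9,0],"rotation":[0,0,0]},
  {"grip":70,"travel":[0,0.9,0],"rotation":[0,0,0]},
  {"grip":70,"travel":[0,0,0],"rotation":[0,0,0]},
  {"grip":70,"travel":[0,0,0],"rotation":[0,0,0]},
  {"grip":70,"travel":[0,-0.5,0],"rotation":[0,0,0]},
  {"grip":70,"travel":[0,-0.4,0],"rotation":[0,0,0]},
  {"grip":70,"travel":[0,-0.3,0],"rotation":[0,0,0]},
  {"grip":70,"travel":[0,-0.2,0],"rotation":[0,0,0]},
])

```text
time: 18.33
tcp_pos: [0.5832, 0.1432, 0.1143]
orientation: [3.14, -0.0, -0.065]
wrist_force: [-0.0, -4.9, -0.2]
gripper_width: 0.0698
```

Request:
move_arm([
  {"grip":70,"travel":[0,-0.15,0],"rotation":[0,0,0]},
  {"grip":70,"travel":[0,0,0],"rotation":[0,0,0]},
  {"grip":70,"travel":[0,0,0],"rotation":[0,0,0]},
  {"grip":70,"travel":[0,0,0],"rotation":[0,0,0]},
  {"grip":70,"travel":[0,0,0],"rotation":[0,0,0]},
  {"grip":70,"travel":[0,0,0],"rotation":[0,0,0]},
  {"grip":70,"travel":[0,0,0],"rotation":[0,0,0]},
  {"grip":70,"travel":[0,0,0],"rotation":[0,0,0]},
])

```text
time: 19.0
tcp_pos: [0.5833, 0.1446, 0.1141]
orientation: [3.139, -0.001, -0.067]
wrist_force: [0.5, -8.8, 0.5]
gripper_width: 0.07
```

```bash
python3 -c "
from h import *
look2('w11')"
```

```text
tcp clamp [-113.3    0.3  114.1] [ 0.4 -9.2  0.7] 0.0698 19.05
head/stem rise145 [24.1, 51.3, 75.1] stem->pad fall100 [-1.5, 31.4, 86.1] pad->bg rise85 [7.4, 45.3] block rise180 [51.8, 75.8]
```

Request:
move_arm([
  {"grip":70,"travel":[0,0.8,0],"rotation":[0,0,0]},
  {"grip":70,"travel":[0,0.75,0],"rotation":[0,0,0]},
  {"grip":70,"travel":[0,0,0],"rotation":[0,0,0]},
  {"grip":70,"travel":[0,0,0],"rotation":[0,0,0]},
  {"grip":70,"travel":[0,-0.4,0],"rotation":[0,0,0]},
  {"grip":70,"travel":[0,-0.3,0],"rotation":[0,0,0]},
  {"grip":70,"travel":[0,-0.2,0],"rotation":[0,0,0]},
  {"grip":70,"travel":[0,-0.1,0],"rotation":[0,0,0]},
])

```text
time: 19.72
tcp_pos: [0.5828, 0.1352, 0.1144]
orientation: [3.141, -0.001, -0.065]
wrist_force: [-0.4, -6.2, 4.4]
gripper_width: 0.07
```

```bash
python3 -c "
from h import *
look2('w12')"
```

```text
tcp clamp [-103.9    0.3  114.4] [-0.9 -4.6  3. ] 0.0701 19.7667
head/stem rise145 [30.0, 54.5, 78.4] stem->pad fall100 [4.7, 36.0, 94.7] pad->bg rise85 [13.3, 49.6] block rise180 [55.0, 78.9]
```

Request:
move_arm([
  {"grip":70,"travel":[0,-0.15,0],"rotation":[0,0,0]},
  {"grip":70,"travel":[0,-0.15,0],"rotation":[0,0,0]},
  {"grip":70,"travel":[0,-0.1,0],"rotation":[0,0,0]},
  {"grip":70,"travel":[0,-0.08,0],"rotation":[0,0,0]},
  {"grip":70,"travel":[0,0,0],"rotation":[0,0,0]},
  {"grip":70,"travel":[0,0,0],"rotation":[0,0,0]},
  {"grip":70,"travel":[0,0,0],"rotation":[0,0,0]},
  {"grip":70,"travel":[0,0,0],"rotation":[0,0,0]},
])

```text
time: 20.43
tcp_pos: [0.5833, 0.1421, 0.1144]
orientation: [3.139, -0.001, -0.068]
wrist_force: [-0.3, -10.7, 2.8]
gripper_width: 0.0699
```

```bash
python3 -c "
from h import *
im,c=look2('w13'); meas(im,c)"
```

```text
tcp clamp [-110.8    0.4  114.4] [ 0.7 -9.5  3. ] 0.0703 20.4833
head/stem rise145 [34.9, 56.6, 80.5] stem->pad fall100 [9.4, 37.4, 88.8] pad->bg rise85 [18.2, 51.5] block rise180 [57.1, 81.1]
y-11 [(np.float64(-20.0), 155), (np.float64(17.4), 17), (np.float64(34.8), 50), (np.float64(56.8), 67), (np.float64(84.4), -26), (np.float64(92.4), -132)]
y12 [(np.float64(-20.0), 175), (np.float64(3.6), -23), (np.float64(34.8), -47), (np.float64(47.8), 35), (np.float64(57.2), 56), (np.float64(85.8), -177)]
```

Request:
move_arm([
  {"grip":70,"travel":[0,0.6,0],"rotation":[0,0,0]},
  {"grip":70,"travel":[0,0.7,0],"rotation":[0,0,0]},
  {"grip":70,"travel":[0,0.35,0],"rotation":[0,0,0]},
  {"grip":70,"travel":[0,0,0],"rotation":[0,0,0]},
  {"grip":70,"travel":[0,0,0],"rotation":[0,0,0]},
  {"grip":70,"travel":[0,0,0],"rotation":[0,0,0]},
  {"grip":70,"travel":[0,0,0],"rotation":[0,0,0]},
  {"grip":70,"travel":[0,0,0],"rotation":[0,0,0]},
])

```text
time: 21.15
tcp_pos: [0.5809, 0.1118, 0.1142]
orientation: [-3.141, 0.0, -0.066]
wrist_force: [-0.2, -0.2, -0.1]
gripper_width: 0.0699
```

```bash
python3 -c "
from h import *
look2('w14')"
```

```text
tcp clamp [-80.2   0.  114.2] [-0.1 -0.7  0.1] 0.0702 21.2
head/stem rise145 [34.0, 56.3, 80.0] stem->pad fall100 [10.0, 39.2] pad->bg rise85 [17.3, 52.0] block rise180 [56.7, 80.7]
```

Request:
move_arm([
  {"grip":70,"travel":[0,-0.4,0],"rotation":[0,0,0]},
  {"grip":70,"travel":[0,-0.3,0],"rotation":[0,0,0]},
  {"grip":70,"travel":[0,-0.2,0],"rotation":[0,0,0]},
  {"grip":70,"travel":[0,-0.1,0],"rotation":[0,0,0]},
  {"grip":70,"travel":[0,-0.1,0],"rotation":[0,0,0]},
  {"grip":70,"travel":[0,0,0],"rotation":[0,0,0]},
  {"grip":70,"travel":[0,0,0],"rotation":[0,0,0]},
  {"grip":70,"travel":[0,0,0],"rotation":[0,0,0]},
])

```text
time: 21.87
tcp_pos: [0.5827, 0.1318, 0.1147]
orientation: [3.14, -0.001, -0.068]
wrist_force: [-0.9, -4.7, 4.4]
gripper_width: 0.07
```

```bash
python3 -c "
from h import *
look2('w15')"
```

```text
tcp clamp [-100.5    0.4  114.7] [-1.9 -5.7  4.4] 0.0699 21.9167
head/stem rise145 [36.0, 56.5, 80.2] stem->pad fall100 [11.4, 38.0, 98.5] pad->bg rise85 [19.2, 51.7] block rise180 [57.0, 81.0]
```

Request:
move_arm([
  {"grip":70,"travel":[0,-0.1,0],"rotation":[0,0,0]},
  {"grip":70,"travel":[0,-0.1,0],"rotation":[0,0,0]},
  {"grip":70,"travel":[0,-0.1,0],"rotation":[0,0,0]},
  {"grip":70,"travel":[0,-0.05,0],"rotation":[0,0,0]},
  {"grip":70,"travel":[0,0,0],"rotation":[0,0,0]},
  {"grip":70,"travel":[0,0,0],"rotation":[0,0,0]},
  {"grip":70,"travel":[0,0,0],"rotation":[0,0,0]},
  {"grip":70,"travel":[0,0,0],"rotation":[0,0,0]},
])

```text
time: 22.58
tcp_pos: [0.5832, 0.1375, 0.1149]
orientation: [3.139, -0.001, -0.069]
wrist_force: [-2.1, -8.3, 6.5]
gripper_width: 0.0697
```

```bash
python3 -c "
from h import *
look2('w16')"
```

```text
tcp clamp [-106.2    0.6  114.9] [-1.3 -8.9  6.9] 0.0705 22.6333
head/stem rise145 [9.7, 56.5, 80.2] stem->pad fall100 [14.1, 38.2, 93.3] pad->bg rise85 [22.3, 51.6] block rise180 [57.0, 81.1]
```

Request:
move_arm([
  {"grip":70,"travel":[0,-0.06,0],"rotation":[0,0,0]},
  {"grip":70,"travel":[0,-0.05,0],"rotation":[0,0,0]},
  {"grip":70,"travel":[0,0,0],"rotation":[0,0,0]},
  {"grip":70,"travel":[0,0,0],"rotation":[0,0,0]},
  {"grip":70,"travel":[0,0,0],"rotation":[0,0,0]},
  {"grip":70,"travel":[0,0,0],"rotation":[0,0,0]},
  {"grip":70,"travel":[0,0,0],"rotation":[0,0,0]},
  {"grip":70,"travel":[0,0,0],"rotation":[0,0,0]},
])

```text
time: 23.3
tcp_pos: [0.5833, 0.1393, 0.1149]
orientation: [3.138, -0.001, -0.069]
wrist_force: [-2.0, -10.4, 6.3]
gripper_width: 0.0699
```

```bash
python3 -c "
from h import *
im,c=look2('w17'); edges(im,c,-11)
S=[cv2.copyMakeBorder(strip(im,c,z,y=(-16,18),k=6),0,0,0,20,cv2.BORDER_CONSTANT) for z in (.05,.046)]
sc=cv2.resize(eyes.read_camera('scene')[160:260,220:340],None,fx=3,fy=3,interpolation=cv2.INTER_CUBIC)
w=cv2.resize(im[150:255,292:512],None,fx=2,fy=2,interpolation=cv2.INTER_CUBIC)
h=max(sc.shape[0],w.shape[0]); o=np.zeros((h,800,3),np.uint8); o[:sc.shape[0],:360]=sc; o[:w.shape[0],360:800]=w
o=np.vstack([o[:300]]+[s[:150] for s in S]); cv2.imwrite('pics/w17b.png',o); print(o.shape)"
```

```text
tcp clamp [-108.     0.6  114.9] [-1.5 -9.5  6.2] 0.0698 23.35
head/stem rise145 [9.5, 56.5, 80.4] stem->pad fall100 [15.0, 39.3, 92.0] pad->bg rise85 [23.4, 51.6] block rise180 [57.1, 81.1]
head/stem rise145 [39.9, 56.4] stem->pad fall100 [10.9, 95.2] pad->bg rise85 [23.3] block rise180 [56.8]
(600, 800, 3)
```

View pics/w17b.png

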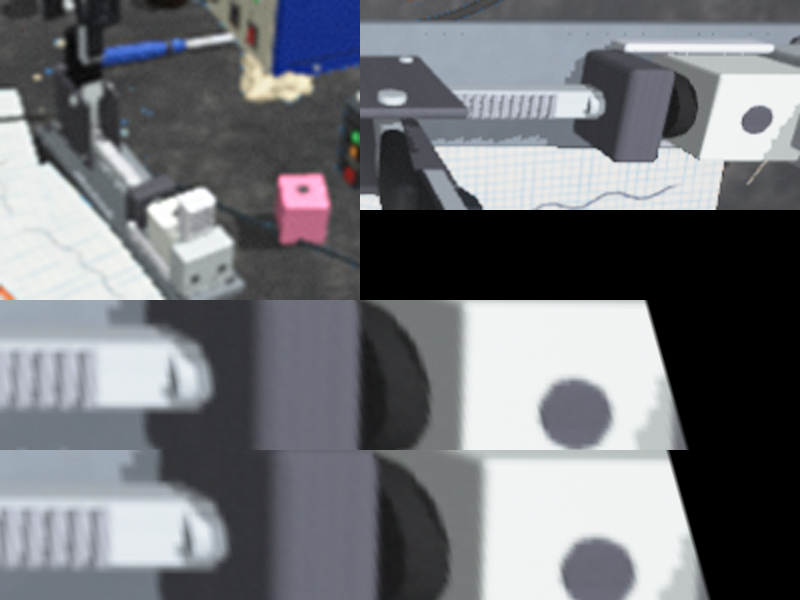

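Request:
move_arm([
  {"grip":70,"travel":[0,-0.02,0],"rotation":[0,0,0]},
  {"grip":70,"travel":[0,0,0],"rotation":[0,0,0]},
  {"grip":70,"travel":[0,0,0],"rotation":[0,0,0]},
  {"grip":70,"travel":[0,0,0],"rotation":[0,0,0]},
  {"grip":70,"travel":[0,0,0],"rotation":[0,0,0]},
  {"grip":70,"travel":[0,0,0],"rotation":[0,0,0]},
  {"grip":70,"travel":[0,0,0],"rotation":[0,0,0]},
  {"grip":70,"travel":[0,0,0],"rotation":[0,0,0]},
])

```text
time: 24.07
tcp_pos: [0.5833, 0.1395, 0.1149]
orientation: [3.138, -0.001, -0.069]
wrist_force: [-1.6, -10.3, 6.0]
gripper_width: 0.0697
```

```bash
python3 -c "
from h import *
im,c=look2('w18'); edges(im,c,-11)
for n in ('gauge','petri_dish','spare_chuck','box_cutter'):
    for cam in ('top','scene'):
        im,c=snap(cam); print(n,cam,find(n,cam,c)[:2])"
```

```text
tcp clamp [-108.2    0.6  114.9] [ -1.7 -11.3   7.5] 0.07 24.1167
head/stem rise145 [9.4, 56.5, 80.5] stem->pad fall100 [15.0, 39.3, 91.9] pad->bg rise85 [23.4, 51.6] block rise180 [57.1, 81.1]
head/stem rise145 [40.0, 56.4] stem->pad fall100 [12.9, 95.1] pad->bg rise85 [23.3] block rise180 [56.8]
gauge top [(0.66, array([ 0.565 , -0.0614,  0.0861])), (0.46, array([ 0.4297, -0.2955,  0.0626]))]
gauge scene [(0.79, array([ 0.4198, -0.3019,  0.0476])), (0.71, array([ 0.5594, -0.0725,  0.0745]))]
petri_dish top []
petri_dish scene [(0.74, array([ 0.5324,  0.3235, -0.003 ])), (0.43, array([ 0.552 , -0.0393,  0.047 ]))]
spare_chuck top [(0.78, array([ 0.6352, -0.2708,  0.0179])), (0.49, array([0.5695, 0.0429, 0.0121]))]
spare_chuck scene [(0.87, array([ 0.6242, -0.2739,  0.0211]))]
box_cutter top [(0.88, array([ 0.432 , -0.0192,  0.0082])), (0.27, array([ 0.5697, -0.0183,  0.038 ]))]
box_cutter scene [(0.58, array([ 0.4273, -0.0294,  0.0076]))]
```

Everything is stable: the pad is pressed in about 8.7 mm, the gauge is seated and the bystanders have not moved. Handing in.

```bash
python3 -c "
from h import *
print(job.close_job()); s=ctrl.get_state(); print(s['time'],s['wrist_force'])"
```

```text
the job is handed in; nothing more can be done
None
the job is handed in; nothing more can be done
```

The job is handed in, at about 24.5 s of the 72 s allowed. The gauge is in the gap and released, and the arm is still holding the trigger partly squeezed.

**Gauge:** I took the white gauge from its stand, slid the blade into the gap until I felt about 6 N of contact at the expected shoulder height, and let go. It still stood upright on the jaw in the last scene picture.

**Clamp:** I pumped the trigger with the front finger, in three strokes plus a final partial one that is still held. My strip measurement puts the pad about 8.7 mm in (roughly ±0.7 mm), with the block moved up to the blade. The reading did not change over the last 0.7 s.

**Forces:** The last paddle force was about 12–13.5 N, which fits the 13 N expected for half pressed in. The highest wrist force I read was about 18 N, when I briefly pushed the trigger to its stop.

**Bystanders:** The dish, chuck and knife were found within about 6 mm of their first positions, which is about the networks' error. The last top-camera check did not report the dish, but the scene camera did. The pink look-alikes were not touched.

- **Pictures:** I viewed 11 against the budget of 10.
- **Disagreement:** after the third release the pad read 2.7 mm, from about 3.5 mm before. The 3 N of friction should have held it at that load. It did not affect the final hold.

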